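Fill the chestnut roasting pot and put the dishes away

ROBOT

A 7-joint arm with a two-finger parallel gripper is mounted at the origin on the work surface. World frame = base frame: x ahead of the robot, y to its left, z up, the work surface at z = 0. Lengths are in m, angles in rad, forces in N, time in s.
With the tool pointing down it reaches from about 0.4 to 0.9 m from the base axis. Payload 5.5 kg.
Tool frame: the origin (TCP) lies midway between the tips of the shut fingers; the grasp point (between the pads) lies 19 mm behind it (manip.grip_depth is the distance from the TCP to the grasp point, in m); z points along the fingers, x is the direction in which the jaws open and shut, and the axes are right-handed (so a half turn about z gives the same grasp; the last joint's range is limited). The gripper opens to 92 mm and grips with 3 to 60 N. Pads are 19 mm wide; open, the fingers measure 130 mm over their backs; the gripper's body (75 mm by 190 mm) begins 47 mm behind the grasp point.
Start: joints at [-0.974, 0.501, -0.427, 1.55, 0.221, 1.138, -0.21], TCP at [0.213, 0.614, 0.227] pointing down, gripper open.
Joint ranges: [-2.88, 2.88], [-0.31, 2.03], [-1.54, 1.56], [0.2, 2.42], [-1.41, 4.55], [0.19, 2.02], [-2.57, 2.57]. Speed limits (rad/s): [2.57, 2.57, 3.14, 3.14, 3.14, 3.14, 3.14].

INTERFACE

Orientations are given as a unit quaternion [x, y, z, w].
In Python, from bench import manip, effector, viewer gives the robot as it stands. Calls block until the motion is done:
- manip.move_pose(position, orientation): joint-space move of the TCP to a pose.
- manip.servo_line(position, ori=None, vel=0.15): straight line of the TCP; ori=None keeps the orientation; vel is the mean speed in m/s.
- manip.movej(angles): joint-space move.
- effector.open_jaws() and effector.close(f_grip=None): open the fingers fully, or close them until they stop; f_grip is the grip in N (None keeps the last).
- manip.sleep(seconds).
- manip.solve_ik(position, orientation): joint angles nearest the present ones, or None.
- viewer.get_image(name): name is "scene" or "top" or "wrist"; returns the picture (400x640x3 uint8, red, green, blue); there is no depth.
- viewer.get_calibration(name): a dict with "vfov" (degrees; the focal length in pixels is half the picture's height over the tangent of half this angle, whatever the lens; pixels are square), "cx", "cy" (the principal point, pixels), "dist_coeffs" ([k1, k2, p1, p2, k3] as OpenCV has them; the pictures are not rectified), "eye" and "attitude" of the camera in the world. Camera axes: x right, y down, z forward; pixel columns grow to the right and rows downward; lengths in m; the calibration is good to about 2 mm. A picture is of the moment at which its call begins: read the wrist's pose just before it. get_calibration takes no time and is no camera call; for the wrist camera it gives the pose at the moment of the call.
A pose or a line that the arm cannot do raises manip.PlanningError and nothing moves.
- manip.hand_in(): hands the job in, once; it reports no verdict.
Readings, each from a call of its own:
- manip.current_clock(): time.
- manip.current_q(): joint angles.
- manip.current_joint_velocities(): joint speeds.
- manip.current_tau(): joint torques, N m.
- manip.current_tool_pos(): TCP position.
- manip.current_tcp_rot(): TCP orientation.
- manip.current_force(): force on the tool from outside, world axes, zero at the start.
- manip.current_wrist_torque(): the same for the moment, N m.
- manip.current_finger_gap(): finger opening in m.
Only numpy, scipy, OpenCV 4.12 (cv2) and the standard library are available. Lean on these libraries where they do the work, as an engineer would, in place of code of your own. Each camera call takes 0.05 s, during which the arm holds its last target.

TASK

Slide the tall pot between the rails under the funnel, fully home against the stop, then tip all the chestnuts from the dishes through the funnel into it, and any that goes astray too. When all are in, draw the filled pot straight back out until it is clear of the rails and their flared guides and leave it standing upright on the table in front of them. Put the three empty dishes upright in one neat row along the middle of the low wooden board, side by side with gaps of no more than two fingers and all handles pointing to the front of the board, and do not knock over or shove aside the guest's tumbler.

Things in the scene. Friction and masses are not known exactly. Their poses are not given: they have to be found in the camera images.
- stand: fixed filling stand. Origin on the table on the funnel's axis; x runs from the open front to the stop, so the pot goes in along +x. The berth is bare table between two rails 24 mm high, 73 mm apart, from x = -60 to 40 mm, with flared guides before them to x = -100 mm; stop face at x = 34 mm, behind it a post
- berth (a point): the same place as the stand's origin, same axes: where the pot's origin is when it is fully home against the stop (0 to 2 mm short)
- funnel (a point): centre of the funnel's mouth, 213 mm above the table. Steel funnel, 144 mm across at the mouth, narrowing over 75 mm of height to a round spout 52 mm wide inside whose lower end is 108 mm above the table (8 mm above the pot's rim)
- pot: tall narrow round steel roasting pot, open at the top: 66 mm outside diameter, wall 4 mm, 100 mm high, floor 5 mm thick, 0.35 kg. Origin: centre of the underside, z up. A straight dark wooden handle, 14 by 14 mm, centreline 70 mm above the underside, runs along the pot's own -x to 147 mm from its axis
- pot_grip (a point): point on the centreline of the pot's handle, 120 mm from the pot's axis, 70 mm above the underside, clear of the funnel when the pot is home; axes as the pot's
- row_mid (a point): centre of the top face of the fixed low wooden board, 140 mm deep (its x) and 360 mm long (its y), 30 mm high; -x is its front, towards the robot; the row of dishes runs along its y axis
- tumbler: thick glass tumbler of a guest, not part of the job, 64 mm across and 70 mm high, standing among the dishes; origin: centre of its underside
- dish1: one of three alike round steel dishes, 92 mm across the rim, 60 mm across the foot, 40 mm high, wall 3 mm, floor 4 mm; starts with none to three chestnuts in it. Origin: centre of the underside, z up. A straight round wooden handle, 14 mm thick, centreline 33 mm up, runs along the dish's own -x to 108 mm from its axis
- dish1_grip (a point): point on the centreline of dish1's handle, 86 mm from the dish's axis, 33 mm above its underside; axes as the dish's
- nut1a: a brown chestnut, round with a flat base and blunt tip, 24 mm across, 22 mm high, 13 g; starts in dish1; 5 to 9 of the nine are there (absent: None). Origin: centre of its flat base, z towards the tip
- nut1b: a brown chestnut, round with a flat base and blunt tip, 24 mm across, 22 mm high, 13 g; starts in dish1; 5 to 9 of the nine are there (absent: None). Origin: centre of its flat base, z towards the tip
- nut1c: a brown chestnut, round with a flat base and blunt tip, 24 mm across, 22 mm high, 13 g; starts in dish1; 5 to 9 of the nine are there (absent: None). Origin: centre of its flat base, z towards the tip
- dish2: one of three alike round steel dishes, 92 mm across the rim, 60 mm across the foot, 40 mm high, wall 3 mm, floor 4 mm; starts with none to three chestnuts in it. Origin: centre of the underside, z up. A straight round wooden handle, 14 mm thick, centreline 33 mm up, runs along the dish's own -x to 108 mm from its axis
- dish2_grip (a point): point on the centreline of dish2's handle, 86 mm from the dish's axis, 33 mm above its underside; axes as the dish's
- nut2a: a brown chestnut, round with a flat base and blunt tip, 24 mm across, 22 mm high, 13 g; starts in dish2; 5 to 9 of the nine are there (absent: None). Origin: centre of its flat base, z towards the tip
- nut2b: a brown chestnut, round with a flat base and blunt tip, 24 mm across, 22 mm high, 13 g; starts in dish2; 5 to 9 of the nine are there (absent: None). Origin: centre of its flat base, z towards the tip
- nut2c: a brown chestnut, round with a flat base and blunt tip, 24 mm across, 22 mm high, 13 g; starts in dish2; 5 to 9 of the nine are there (absent: None). Origin: centre of its flat base, z towards the tip
- dish3: one of three alike round steel dishes, 92 mm across the rim, 60 mm across the foot, 40 mm high, wall 3 mm, floor 4 mm; starts with none to three chestnuts in it. Origin: centre of the underside, z up. A straight round wooden handle, 14 mm thick, centreline 33 mm up, runs along the dish's own -x to 108 mm from its axis
- dish3_grip (a point): point on the centreline of dish3's handle, 86 mm from the dish's axis, 33 mm above its underside; axes as the dish's
- nut3a: a brown chestnut, round with a flat base and blunt tip, 24 mm across, 22 mm high, 13 g; starts in dish3; 5 to 9 of the nine are there (absent: None). Origin: centre of its flat base, z towards the tip
- nut3b: a brown chestnut, round with a flat base and blunt tip, 24 mm across, 22 mm high, 13 g; starts in dish3; 5 to 9 of the nine are there (absent: None). Origin: centre of its flat base, z towards the tip
- nut3c: a brown chestnut, round with a flat base and blunt tip, 24 mm across, 22 mm high, 13 g; starts in dish3; 5 to 9 of the nine are there (absent: None). Origin: centre of its flat base, z towards the tip

How it is judged:
On the way, in this order (a step that is already met when the one before it is completed fails the run):
1. the pot stands fully home under the funnel (x of pot in the frame of berth between -0.012 and 0.012 m and y of pot in the frame of berth between -0.008 and 0.008 m and height (world z) of pot below 0.008 m and angle between pot's own z axis and vertical below 0.1 rad), for 0.2 s.
2. all chestnuts are in the pot while it stands home under the funnel (all of step 1 and horizontal distance between each of nut1a, nut1b, nut1c, nut2a, nut2b, nut2c, nut3a, nut3b, nut3c and pot below 0.034 m and z of nut1a in the frame of pot between 0 and 0.095 m and z of nut1b in the frame of pot between 0 and 0.095 m and z of nut1c in the frame of pot between 0 and 0.095 m and z of nut2a in the frame of pot between 0 and 0.095 m and z of nut2b in the frame of pot between 0 and 0.095 m and z of nut2c in the frame of pot between 0 and 0.095 m and z of nut3a in the frame of pot between 0 and 0.095 m and z of nut3b in the frame of pot between 0 and 0.095 m and z of nut3c in the frame of pot between 0 and 0.095 m), for 0.2 s.
At the end, for the whole second after the job is handed in: Pot upright on the table, axis 105 to 300 mm before the funnel's and within 150 mm sideways, all chestnuts in it; every dish upright and still on the board, within 20 mm of its middle line, handle to the front within 17 degrees, at most 125 mm (centre to centre) from a neighbour (x of pot in the frame of berth between -0.3 and -0.105 m and y of pot in the frame of berth between -0.15 and 0.15 m and height (world z) of pot below 0.008 m and angle between each of pot, dish1, dish2, dish3's own z axis and vertical below 0.1 rad and linear speed of each of pot, dish1, dish2, dish3 below 0.03 m/s and horizontal distance between each of nut1a, nut1b, nut1c, nut2a, nut2b, nut2c, nut3a, nut3b, nut3c and pot below 0.034 m and z of nut1a in the frame of pot between 0 and 0.095 m and z of nut1b in the frame of pot between 0 and 0.095 m and z of nut1c in the frame of pot between 0 and 0.095 m and z of nut2a in the frame of pot between 0 and 0.095 m and z of nut2b in the frame of pot between 0 and 0.095 m and z of nut2c in the frame of pot between 0 and 0.095 m and z of nut3a in the frame of pot between 0 and 0.095 m and z of nut3b in the frame of pot between 0 and 0.095 m and z of nut3c in the frame of pot between 0 and 0.095 m and x of dish1 in the frame of row_mid between -0.02 and 0.02 m and y of dish1 in the frame of row_mid between -0.16 and 0.16 m and z of dish1 in the frame of row_mid between -0.008 and 0.008 m and angle between the x axis of each of dish1, dish2, dish3 and the x axis of row_mid, either way round below 0.3 rad and x of each of dish1_grip, dish2_grip, dish3_grip in the frame of row_mid below -0.05 m and (horizontal distance between dish1 and dish2 below 0.125 m or horizontal distance between dish1 and dish3 below 0.125 m) and x of dish2 in the frame of row_mid between -0.02 and 0.02 m and y of dish2 in the frame of row_mid between -0.16 and 0.16 m and z of dish2 in the frame of row_mid between -0.008 and 0.008 m and (horizontal distance between dish2 and dish1 below 0.125 m or horizontal distance between dish2 and dish3 below 0.125 m) and x of dish3 in the frame of row_mid between -0.02 and 0.02 m and y of dish3 in the frame of row_mid between -0.16 and 0.16 m and z of dish3 in the frame of row_mid between -0.008 and 0.008 m and (horizontal distance between dish3 and dish1 below 0.125 m or horizontal distance between dish3 and dish2 below 0.125 m)); the robot touches nothing.
It fails at once if the tumbler is knocked over (angle between tumbler's own z axis and vertical above 0.6 rad).
It fails at once if the tumbler is shoved more than 70 mm (distance of tumbler from where it was at the start of the episode above 0.07 m).
It fails at once if the pot is tipped over (angle between pot's own z axis and vertical above 0.7 rad).
Of nut1a, nut1b, nut1c, nut2a, nut2b, nut2c, nut3a, nut3b, nut3c only 5 to 9 are there at a start; the rules pass over those that are not, and their reading is None.
At some moment in a run one of dish1, dish2, dish3, pot may be knocked a few centimetres aside while the robot is not near it.
It also fails if it takes over 208 s, if anything falls off the work surface, if the arm or the gripper's body presses on something with over 40 N, if the wrist force passes 120 N, or if a joint passes its speed limit or range.

## Working session

There is one attempt and no reset: what is moved stays moved. The work goes in short steps, each a Python script; the robot and the scene stay as the last script left them, time stands still between calls to the robot, and variables do not carry over. Pictures are saved under pics/ and viewed, and the job is handed in when it is done.

```bash
ls; mkdir -p pics
python3 - <<'E'
from bench import manip, effector, viewer
import cv2
for n in ["scene","top","wrist"]:
    c=viewer.get_calibration(n);print(n,c)
    cv2.imwrite(f"pics/a_{n}.png",viewer.get_image(n)[:,:,::-1])
print(manip.current_clock(),manip.current_tool_pos(),manip.current_tcp_rot())
E
```

```text
pics
scene {'vfov': 44.65317585738808, 'cx': 325.33516577457294, 'cy': 197.96454829331097, 'dist_coeffs': array([-0.06258323,  0.        ,  0.        ,  0.        ,  0.        ]), 'eye': array([ 1.39340427, -0.39026194,  0.79077279]), 'attitude': array([ 0.73783949,  0.48373667, -0.25693076, -0.39443415])}
top {'vfov': 50.0237372643928, 'cx': 331.8690367358298, 'cy': 199.36873303238335, 'dist_coeffs': array([-0.04983804,  0.        ,  0.        ,  0.        ,  0.        ]), 'eye': array([ 0.43107147, -0.02737196,  1.04459916]), 'attitude': array([ 0.71300909, -0.69987585,  0.03156597, -0.02820337])}
wrist {'vfov': 71.6972772521483, 'cx': 310.31672188365684, 'cy': 196.7860116371685, 'dist_coeffs': array([-0.04152639,  0.        ,  0.        ,  0.        ,  0.        ]), 'eye': array([0.14937917, 0.63580712, 0.38257149]), 'attitude': array([0.80816941, 0.57491432, 0.073477  , 0.10457943])}
0.15 [0.21281182 0.61357982 0.22592754] [ 8.14735683e-01  5.79832041e-01 -6.26000838e-04  4.21907702e-04]
```

View pics/a_scene.png

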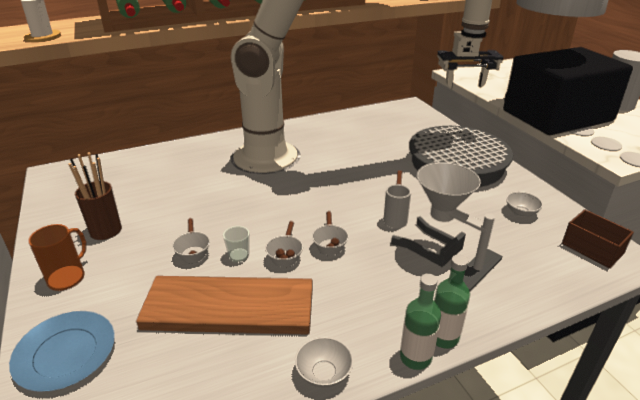

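View pics/a_top.png

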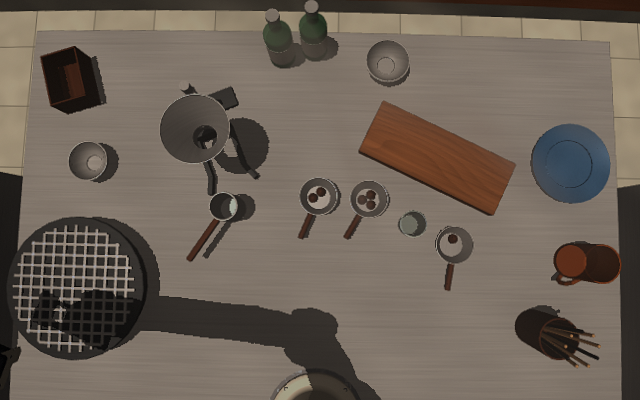

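View pics/a_wrist.png

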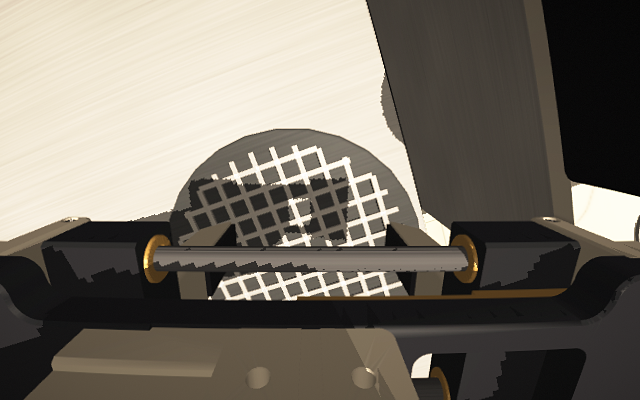

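Top view: pot at (224,207), funnel mouth at (195,129), three dishes at (319,197), (369,199) and (453,244), tumbler at (412,223), board at (437,158). Next I enlarge the crops for measurement.

```bash
cat > H.py <<'E'
from bench import manip, effector, viewer
import cv2, numpy as np
from scipy.spatial.transform import Rotation as R
def cam(n):
    c=viewer.get_calibration(n); f=200/np.tan(np.radians(c['vfov'])/2)
    K=np.array([[f,0,c['cx']],[0,f,c['cy']],[0,0,1]]); Rm=R.from_quat(c['attitude']).as_matrix()
    return K,np.array(c['dist_coeffs']),Rm,np.array(c['eye'])
def unproj(n,uv,z,C=None):
    K,d,Rm,e=C or cam(n)
    p=cv2.undistortPoints(np.array(uv,float).reshape(-1,1,2),K,d).reshape(-1,2)
    r=np.c_[p,np.ones(len(p))]@Rm.T
    return e+r*((z-e[2])/r[:,2])[:,None]
def proj(n,P,C=None):
    K,d,Rm,e=C or cam(n)
    Pc=(np.array(P,float).reshape(-1,3)-e)@Rm
    return cv2.projectPoints(Pc,np.zeros(3),np.zeros(3),K,d)[0].reshape(-1,2)
def snap(n,name,box=None,s=1):
    im=viewer.get_image(n)[:,:,::-1].copy()
    if box: x0,y0,x1,y1=box; im=cv2.resize(im[y0:y1,x0:x1],None,fx=s,fy=s,interpolation=cv2.INTER_CUBIC)
    cv2.imwrite(f"pics/{name}.png",im); return im
E
python3 - <<'E'
import cv2
im=cv2.imread('pics/a_top.png')
for n,(x0,y0,x1,y1) in dict(b1=(140,70,300,270),b2=(280,160,490,300),b3=(350,90,530,225)).items():
    s=min(800/(x1-x0),600/(y1-y0)); s=int(s)
    cv2.imwrite(f'pics/{n}.png',cv2.resize(im[y0:y1,x0:x1],None,fx=s,fy=s,interpolation=cv2.INTER_CUBIC)); print(n,s)
E
```

```text
b1 3
b2 3
b3 4
```

View pics/b1.png

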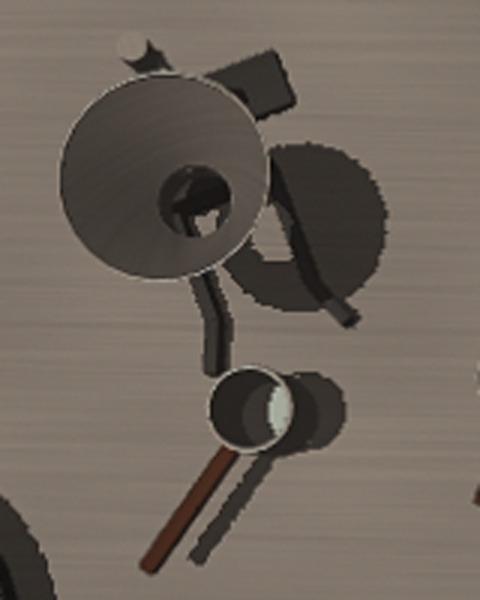

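View pics/b2.png

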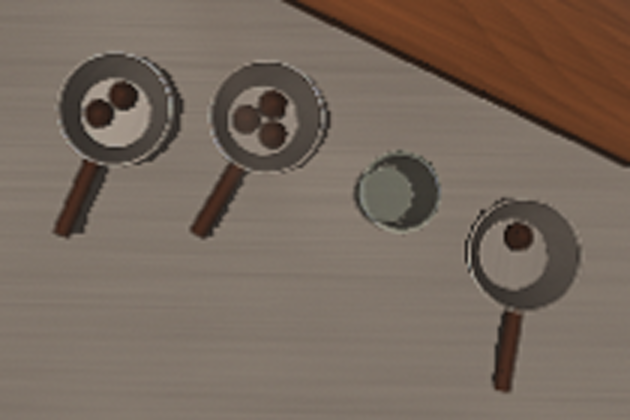

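View pics/b3.png

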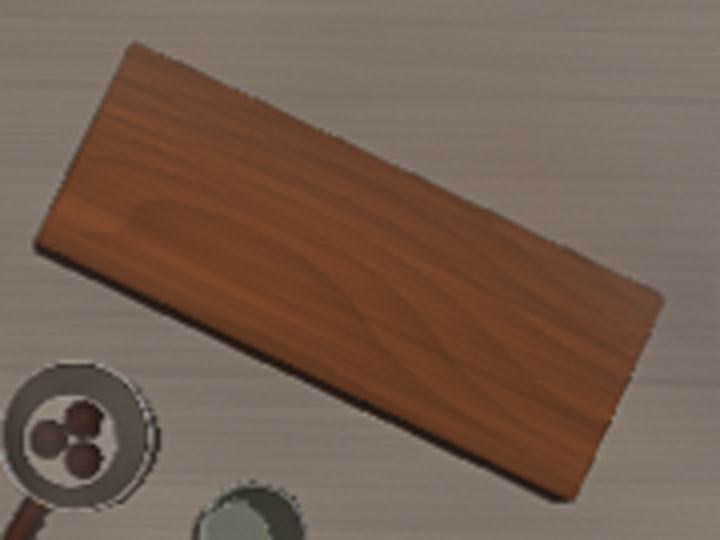

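Run:
```python
import cv2
im=cv2.imread('pics/a_scene.png')
for n,(x0,y0,x1,y1),s in [('c1',(370,150,530,300),4),('c2',(150,200,360,350),3)]:
    cv2.imwrite(f'pics/{n}.png',cv2.resize(im[y0:y1,x0:x1],None,fx=s,fy=s,interpolation=cv2.INTER_CUBIC)); print(n,s)
from H import *
b1=lambda x,y:(140+x/3,70+y/3)
b2=lambda x,y:(280+x/3,160+y/3)
b3=lambda x,y:(350+x/4,90+y/4)
print('funnel',unproj('top',[b1(165,175)],.213))
print('pot',unproj('top',[b1(251,409)],.1), 'handle end',unproj('top',[b1(151,568),b1(230,453)],.07))
for n,c,h0,h1 in [('A',(115,108),(65,228),(94,165)),('B',(268,116),(204,230),(236,167)),('C',(525,255),(503,388),(514,312))]:
    c,h=unproj('top',[b2(*c)],.04)[0],unproj('top',[b2(*h0),b2(*h1)],.033)
    print(n,c,h[0],'yaw handle dir',np.degrees(np.arctan2(*(h[0]-h[1])[[1,0]])),np.degrees(np.arctan2(*(h[0]-c)[[1,0]])),np.linalg.norm((h[0]-c)[:2]))
print('tumbler',unproj('top',[b2(399,191)],.07))
print('board',unproj('top',[b3(133,43),b3(663,298),b3(567,498),b3(36,243)],.03))
print('rails',unproj('top',[b1(228,325),b1(310,280),b1(215,372),b1(352,320)],.024))
```

```text
c1 4
c2 3
funnel [[0.63790633 0.24345011 0.213     ]]
pot [[0.49120132 0.20793674 0.1       ]] handle end [[0.37136795 0.28683384 0.07      ]
 [0.45934923 0.2301307  0.07      ]]
A [0.52361157 0.00062303 0.04      ] [0.42906831 0.0380343  0.033     ] yaw handle dir 156.53152775058751 158.41103016909938 0.1016761077319071
B [ 0.51957559 -0.11952892  0.04      ] [ 0.42951987 -0.07095755  0.033     ] yaw handle dir 153.90083614773454 151.65988566492464 0.10231915938902363
C [ 0.41429448 -0.32211442  0.04      ] [ 0.3103609  -0.30667167  0.033     ] yaw handle dir 171.64761701967166 171.54865764964268 0.10507457973006344
tumbler [[ 0.4616608  -0.21702688  0.07      ]]
board [[ 0.76017676 -0.1519607   0.03      ]
 [ 0.61020063 -0.47500988  0.03      ]
 [ 0.48800892 -0.4141516   0.03      ]
 [ 0.63547783 -0.09439893  0.03      ]]
rails [[0.56312894 0.2481078  0.024     ]
 [0.60073205 0.1834853  0.024     ]
 [0.5251047  0.25696717 0.024     ]
 [0.56895621 0.14856394 0.024     ]]
```

View pics/c1.png

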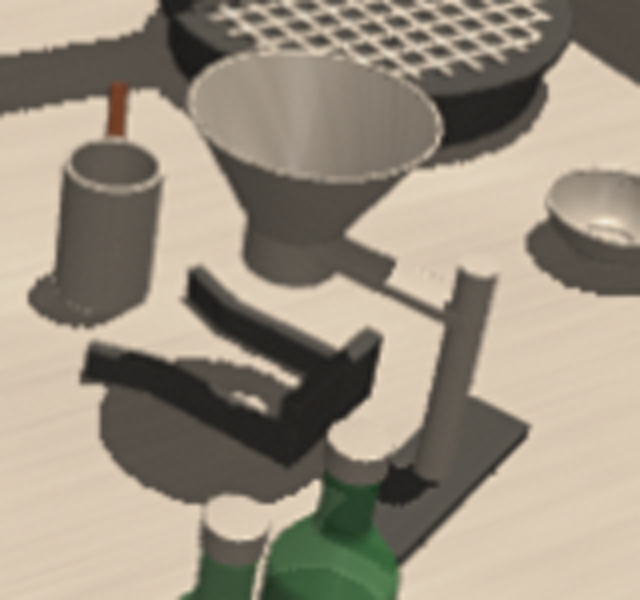

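View pics/c2.png

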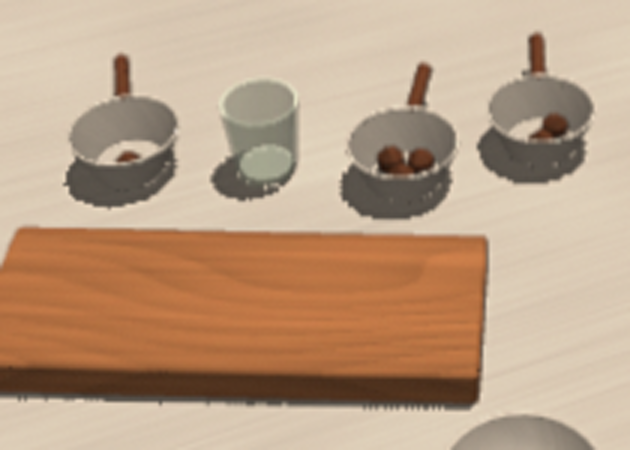

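```bash
cat > ov.py <<'E'
from H import *
def draw(im,n,pose,box,s):
    x,y,yaw=pose; c,sn=np.cos(yaw),np.sin(yaw)
    def W(p): p=np.array(p,float); return np.c_[x+c*p[:,0]-sn*p[:,1], y+sn*p[:,0]+c*p[:,1], p[:,2]]
    im=cv2.resize(im[box[1]:box[3],box[0]:box[2]],None,fx=s,fy=s,interpolation=cv2.INTER_CUBIC)
    t=np.linspace(0,2*np.pi,60)
    L=[(np.array([[-.06,.0365,.024],[.034,.0365,.024],[.034,-.0365,.024],[-.06,-.0365,.024]]),(0,255,0)),
       (np.c_[.072*np.cos(t),.072*np.sin(t),t*0+.213],(0,0,255)),
       (np.array([[-.1,0,.0],[.034,0,0.0]]),(255,0,255)),
       (np.c_[.026*np.cos(t),.026*np.sin(t),t*0+.108],(255,255,0))]
    for P,col in L:
        q=(proj(n,W(P))-box[:2])*s+s/2-.5
        cv2.polylines(im,[q.astype(np.int32)],False,col,1)
    return im
E
python3 - <<'E'
from ov import *
p=(.638,.2435,np.radians(26))
a=draw(cv2.imread('pics/a_top.png'),'top',p,(140,70,300,220),4)
b=draw(cv2.imread('pics/a_scene.png'),'scene',p,(370,150,530,300),4)
cv2.imwrite('pics/d1.png',a);cv2.imwrite('pics/d2.png',b)
E
```

```text
(no output)
```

View pics/d1.png

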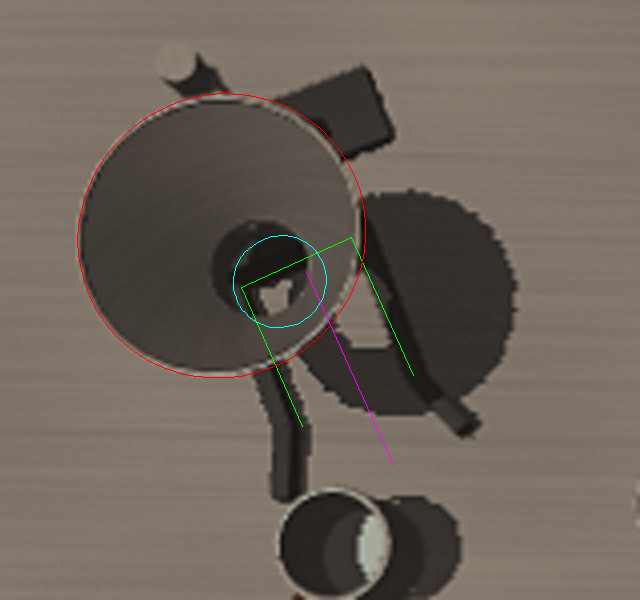

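View pics/d2.png

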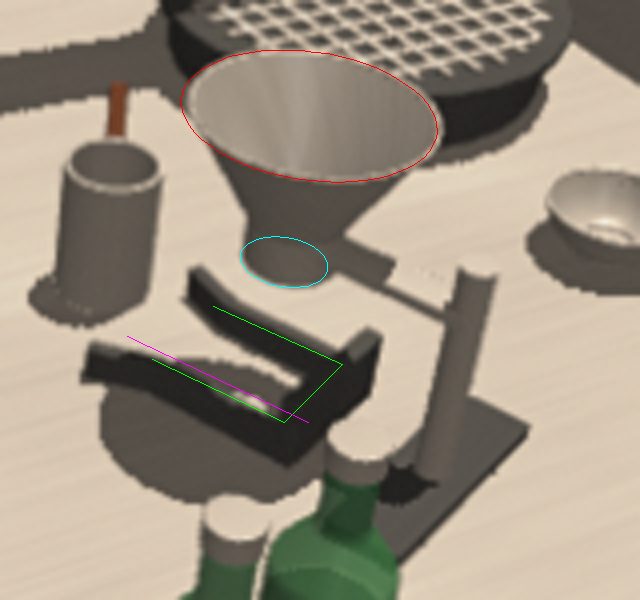

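```bash
cat >> H.py <<'E'
def ori(az,roll=0,flip=False):
    """tool down, tool y along azimuth az (deg); roll (deg) about the handle axis so tool z leans by +: rot about az axis"""
    a=np.radians(az); s=-1 if flip else 1
    y=np.array([np.cos(a),np.sin(a),0])*s; z=np.array([0,0,-1.]); x=np.cross(y,z)
    M=np.c_[x,y,z]
    return (R.from_rotvec(np.radians(roll)*np.array([np.cos(a),np.sin(a),0]))*R.from_matrix(M))
def tcp_for(g,o):
    return np.array(g)+o.as_matrix()[:,2]*manip.grip_depth
def ik(g,o):
    return manip.solve_ik(list(tcp_for(g,o)),list(o.as_quat()))
E
python3 - <<'E'
from H import *
print(manip.grip_depth)
f=np.array([.638,.2435])
for side in ('L','R'):
  for daz in (-30,-15,0,15,30):
    az=21+daz+(-90 if side=='L' else 90)   # dish x azimuth
    sgn=1 if side=='L' else -1
    # roll making z go outward: rot about az axis of (0,0,-1)
    d=np.array([np.cos(np.radians(az)),np.sin(np.radians(az))])
    z=ori(az,10*1).as_matrix()[:,2]; rs=1 if z[:2]@f>0 else -1
    g=np.r_[f-d*(.086+.02),.31]
    for fl in (0,1):
      out=[]
      for th in range(0,150,15):
        q=ik(g,ori(az,rs*th,fl)); out.append('-' if q is None else '%.1f/%.1f'%(q[5],q[6]))
      print(side,daz,fl,rs,out)
E
```

```text
0.0188
L -30 0 1 ['1.3/-0.7', '1.1/-0.9', '0.9/-1.2', '0.8/-1.7', '1.0/-2.2', '1.2/-2.5', '1.8/-2.4', '-', '1.9/-1.4', '1.9/-1.5']
L -30 1 1 ['1.4/2.2', '1.1/2.1', '0.9/1.8', '0.9/1.4', '1.0/1.0', '1.2/0.6', '1.4/0.4', '1.7/0.2', '1.8/0.1', '1.9/-0.0']
L -15 0 1 ['1.3/-0.5', '1.0/-0.6', '0.7/-1.0', '0.6/-1.6', '0.7/-2.2', '1.4/-2.3', '1.7/-2.5', '2.0/-2.5', '1.0/2.5', '1.9/-1.8']
L -15 1 1 ['1.4/2.4', '1.1/2.3', '0.8/2.1', '0.6/1.6', '0.7/0.9', '1.0/0.5', '1.4/0.2', '1.7/-0.0', '1.9/-0.2', '2.0/-0.3']
L 0 0 1 ['1.3/-0.3', '0.9/-0.3', '0.6/-0.5', '0.2/-1.2', '0.8/-2.1', '1.2/-2.2', '1.5/-2.5', '0.9/1.7', '1.2/2.1', '1.3/2.3']
L 0 1 1 ['1.5/2.4', '1.2/2.3', '0.6/2.5', '0.3/1.8', '0.5/0.6', '0.9/0.2', '1.4/0.0', '1.8/-0.2', '2.0/-0.4', '2.0/-0.7']
L 15 0 1 ['1.3/-0.0', '0.9/0.0', '0.5/0.1', '0.2/1.1', '0.4/-2.4', '-', '-', '1.7/1.9', '1.5/1.8', '1.9/2.0']
L 15 1 1 ['1.5/-2.5', '1.1/-2.4', '0.7/-2.3', '0.3/-1.9', '0.4/0.8', '-', '-', '1.9/-0.3', '1.5/-1.4', '1.7/-1.2']
L 30 0 1 ['1.2/0.2', '0.9/0.4', '0.6/0.7', '0.4/1.5', '0.4/2.6', '0.5/-2.1', '-', '1.9/1.3', '1.9/1.5', '1.8/1.6']
L 30 
[... 646 characters left out ...]
1.7', '0.4/1.0', '0.9/-0.1', '1.4/-0.1', '1.9/-0.3', '1.6/-1.4', '1.6/-1.3']
R 0 1 -1 ['1.3/0.1', '0.9/0.1', '0.5/0.3', '0.2/1.2', '0.4/-2.2', '0.8/-2.3', '1.6/2.5', '1.5/1.5', '1.6/1.8', '1.6/1.9']
R 15 0 -1 ['1.6/-2.2', '1.3/-2.1', '0.9/-1.9', '0.5/-1.7', '0.4/-0.7', '0.4/0.6', '1.0/0.2', '1.7/-0.1', '2.0/-1.4', '1.9/-1.4']
R 15 1 -1 ['1.3/0.3', '1.0/0.4', '0.7/0.8', '0.5/1.5', '1.2/2.0', '0.4/-2.4', '1.9/1.9', '1.9/1.5', '2.0/1.7', '1.9/1.7']
R 30 0 -1 ['1.6/-2.0', '1.3/-1.9', '1.0/-1.7', '0.7/-1.5', '0.5/-1.0', '1.9/-1.1', '0.6/-0.1', '1.2/-0.0', '1.7/-0.0', '1.0/0.0']
R 30 1 -1 ['1.3/0.5', '1.0/0.7', '0.8/1.1', '0.7/1.7', '0.2/1.1', '1.9/2.1', '2.0/2.2', '2.0/1.3', '2.0/1.4', '1.9/1.5']
```

Run:
```python
from H import *
print(cam('scene')[2][:,0])
pot=np.array([.4912,.2079]);
for az,c in [(-33,pot),(26,np.array([.638,.2435])-.16*np.array([.899,.438])),(26,np.array([.638,.2435]))]:
    d=np.array([np.cos(np.radians(az)),np.sin(np.radians(az))]); g=c-.12*d
    for z in (.07,.2):
        print(az,g,[ (None if q is None else np.round(q,2)) for q in [ik(np.r_[g,z],ori(az,0,fl)) for fl in (0,1)]])
for az,c in [(-22.5,(.5236,.0006)),(-27,(.5196,-.1195)),(-8.4,(.4143,-.322)),(-25,(.6235,-.2839)),(-25,(.6235+.11*.4226,-.2839+.11*.906)),(-25,(.6235-.11*.4226,-.2839-.11*.906))]:
    d=np.array([np.cos(np.radians(az)),np.sin(np.radians(az))]); g=np.array(c)-.086*d
    for z in (.033,.25):
        print(az,g,[ (None if q is None else np.round(q,2)) for q in [ik(np.r_[g,z],ori(az,0,fl)) for fl in (0,1)]])
```

```text
[0.39997084 0.91652457 0.00245721]
-33 [0.39055953 0.27325668] [array([-0.43,  0.45, -0.28,  2.11,  0.21,  0.61,  0.14]), array([-1.53,  0.78,  1.13,  2.14, -0.96,  0.88, -1.95])]
-33 [0.39055953 0.27325668] [array([-0.39,  0.23, -0.31,  2.02,  0.09,  0.9 ,  0.24]), array([-1.71,  0.58,  1.37,  2.06, -0.67,  1.06, -2.16])]
26 [0.38630471 0.12081546] [array([-0.05,  0.36, -0.36,  2.27,  0.25,  0.54,  1.42]), array([-0.5 ,  0.34,  0.14,  2.28, -0.1 ,  0.52, -1.39])]
26 [0.38630471 0.12081546] [array([-0.09,  0.1 , -0.3 ,  2.18,  0.04,  0.87,  1.62]), array([-0.5 ,  0.09,  0.14,  2.19, -0.02,  0.86, -1.47])]
26 [0.53014471 0.19089546] [array([-0.09,  0.58, -0.39,  1.89,  0.32,  0.73,  1.37]), array([-0.5 ,  0.55,  0.14,  1.91, -0.11,  0.69, -1.41])]
26 [0.53014471 0.19089546] [array([-0.07,  0.39, -0.4 ,  1.82,  0.18,  0.97,  1.47]), array([-0.51,  0.37,  0.14,  1.83, -0.06,  0.95, -1.46])]
-22.5 [0.44414636 0.03351078] [array([-0.01,  0.48, -0.15,  2.19,  0.15,  0.48,  0.91]), array([-0.7 ,  0.58,  0.68,  2.21, -0.69,  0.57, -1.46])]
-22.5 [0.44414636 0.03351078] [array([-0.1 ,  0.1 , 
[... 866 characters left out ...]
ay([ 0.09,  0.39,  0.38,  1.7 , -0.16,  1.08,  1.65]), array([-0.13,  0.44,  0.68,  1.71, -0.3 ,  1.1 , -1.37])]
-25 [ 0.59204353 -0.14789483] [array([ 0.21,  0.67, -0.01,  1.79,  0.01,  0.68,  1.33]), array([-0.29,  0.79,  0.68,  1.81, -0.68,  0.79, -1.27])]
-25 [ 0.59204353 -0.14789483] [array([ 0.06,  0.39,  0.18,  1.67, -0.08,  1.09,  1.4 ]), array([-0.31,  0.46,  0.68,  1.68, -0.32,  1.11, -1.54])]
-25 [ 0.49907153 -0.34721483] [array([ 0.43,  0.67,  0.18,  1.8 , -0.18,  0.68,  1.84]), array([ 0.07,  0.78,  0.68,  1.82, -0.68,  0.79, -0.9 ])]
-25 [ 0.49907153 -0.34721483] [array([ 0.08,  0.45,  0.65,  1.69, -0.3 ,  1.11,  1.95]), array([ 0.06,  0.46,  0.68,  1.69, -0.32,  1.11, -1.18])]
```

Run:
```python
from H import *
f=np.array([.638,.2435])
for z in (.29,.33):
  for daz in (-75,-60,-45,-35,-25):
    az=21+daz+90
    d=np.array([np.cos(np.radians(az)),np.sin(np.radians(az))])
    g=np.r_[f-d*(.086+.02),z]
    print(z,az,[ '-' if q is None else ' '.join('%.1f'%v for v in q) for q in [ik(g,ori(az,-th,0)) for th in range(0,136,15)]])
```

```text
0.29 36 ['-0.0 0.3 -0.4 1.7 0.1 1.2 1.7', '-0.2 0.3 -0.4 1.7 0.4 1.1 1.4', '-0.4 0.3 -0.4 1.8 0.7 1.2 1.2', '-0.5 0.4 -0.4 1.8 0.9 1.3 0.9', '-0.6 0.5 -0.3 1.9 1.1 1.5 0.7', '-0.7 0.6 -0.3 1.9 1.2 1.7 0.6', '-0.9 0.8 -0.1 1.9 1.3 1.8 0.4', '-0.9 0.9 -0.0 1.8 1.4 1.9 0.4', '-1.1 1.1 0.2 1.8 1.3 2.0 0.3', '-1.2 1.3 0.5 1.7 1.3 2.0 0.3']
0.29 51 ['0.0 0.4 -0.4 1.6 0.2 1.2 2.0', '-0.1 0.3 -0.4 1.8 0.4 1.0 1.8', '-0.3 0.3 -0.4 1.9 0.7 1.0 1.4', '-0.4 0.3 -0.4 2.0 1.0 1.1 1.1', '-0.6 0.4 -0.3 2.1 1.3 1.3 0.8', '-0.7 0.5 -0.3 2.1 1.5 1.5 0.5', '-0.8 0.7 -0.2 2.1 1.6 1.7 0.3', '-0.9 0.9 -0.0 2.1 1.6 1.8 0.2', '-1.0 1.1 0.2 2.0 1.6 2.0 0.1', '-1.1 1.3 0.4 1.9 1.5 2.0 0.0']
0.29 66 ['0.1 0.4 -0.5 1.6 0.2 1.2 2.3', '-0.0 0.3 -0.4 1.8 0.4 1.0 2.1', '-0.2 0.2 -0.4 2.0 0.7 0.8 1.7', '-0.3 0.2 -0.3 2.1 1.2 0.8 1.2', '-0.5 0.3 -0.3 2.2 1.5 1.0 0.8', '-0.6 0.4 -0.2 2.3 1.8 1.3 0.5', '-0.8 0.6 -0.1 2.3 1.9 1.6 0.2', '-0.9 0.9 0.1 2.2 1.9 1.8 0.0', '-1.0 1.1 0.2 2.1 1.8 1.9 -0.1', '-1.0 1.3 0.4 2.0 1.7 2.0 -0.3']
0.29 76 ['0.1 0.4 -0.5 1.6 0.2 1.2 2.5', '0.0 0.3 -0.5 1.8 0.4 0.9 2.3', '-0.1 0.2 -0.4 2.
[... 1483 characters left out ...]
.2 2.2 1.9 1.9 -0.1', '-1.0 1.2 0.4 2.0 1.7 2.0 -0.2']
0.33 76 ['0.1 0.4 -0.5 1.5 0.2 1.3 2.5', '0.0 0.3 -0.4 1.7 0.3 1.0 2.4', '-0.1 0.1 -0.4 1.9 0.6 0.8 2.1', '-0.3 0.1 -0.3 2.1 1.1 0.6 1.5', '-0.4 0.1 -0.3 2.3 1.7 0.8 0.9', '-0.5 0.3 -0.2 2.4 2.0 1.1 0.5', '-0.7 0.5 -0.1 2.4 2.1 1.5 0.2', '-0.8 0.8 0.1 2.4 2.1 1.8 -0.0', '-0.9 1.0 0.2 2.2 2.1 2.0 -0.2', '-1.4 1.6 0.9 2.1 1.5 1.4 -0.5']
0.33 86 ['0.5 0.7 -1.3 1.4 0.7 1.5 2.3', '0.6 0.5 -1.3 1.7 0.8 1.2 2.2', '-0.0 0.1 -0.4 1.9 0.5 0.7 2.4', '-0.2 0.1 -0.3 2.1 1.1 0.4 1.7', '-0.3 0.1 -0.2 2.3 2.0 0.6 0.8', '-0.5 0.2 -0.1 2.4 2.3 1.0 0.4', '-', '-0.7 0.8 0.2 2.4 2.4 1.8 -0.1', '-0.8 1.0 0.3 2.3 2.3 2.0 -0.4', '-1.3 1.6 0.9 2.1 1.7 1.5 -0.7']
```

```bash
cat >> H.py <<'E'
def dv(az): return np.array([np.cos(np.radians(az)),np.sin(np.radians(az))])
def mv(g,o): manip.move_pose(list(tcp_for(g,o)),list(o.as_quat()))
def ln(g,o,v=.15): manip.servo_line(list(tcp_for(g,o)),list(o.as_quat()),v)
BER=np.array([.6385,.2445]); BAZ=26
E
python3 - <<'E'
from H import *
pot=np.array([.4912,.2079]); az=-33
g=pot-.12*dv(az); o=ori(az)
mv(np.r_[g,.2],o); print(manip.current_clock())
im=snap('wrist','e_w'); 
uv=proj('wrist',[np.r_[pot,.1],np.r_[g,.077],np.r_[pot-.147*dv(az),.077]]);print(uv)
q=unproj('wrist',uv[:1],.1)
ln(np.r_[g,.07],o,.12); print(manip.current_force(),manip.current_clock())
snap('scene','e_s');
E
```

```text
1.5917
[[308.4206145  317.08774897]
 [308.54683295 196.77061244]
 [308.55844945 169.31886309]]
[ 0.34528909  0.0363787  -0.44334282] 2.875
```

View pics/e_w.png

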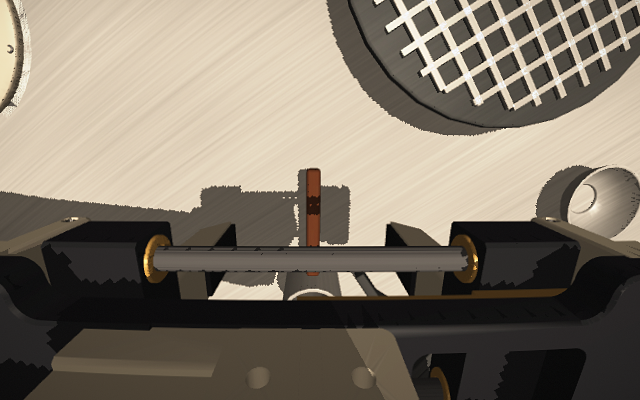

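View pics/e_s.png

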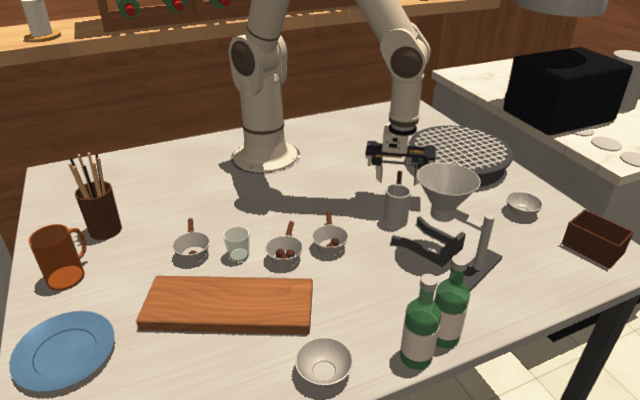

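The wrist picture shows the handle centred at column 313 with its end at row 169, aligned with the tool and about 4 mm off sideways. The jaws will take that up. I grip it and slide.

Run:
```python
from H import *
effector.close(40); print('gap',manip.current_finger_gap(),manip.current_force())
p0=np.array(manip.current_tool_pos())[:2]+.12*dv(-33)   # pot centre now (assuming aligned)
p1=BER-.165*dv(BAZ); n=8
for i in range(1,n+1):
    az=-33+(BAZ+33)*i/n; c=p0+(p1-p0)*i/n
    ln(np.r_[c-.12*dv(az),.0705],ori(az),.12)
print(manip.current_force(),manip.current_finger_gap(),manip.current_clock())
snap('top','f_t',(140,70,300,270),3); snap('scene','f_s',(370,150,530,300),4)
```

```text
gap 0.013622960620771675 [ 0.78144746  0.475151   -0.28916745]
[ 1.55568063 -0.0321994  -1.76191382] 0.013872376310593628 6.6417
```

View pics/f_t.png

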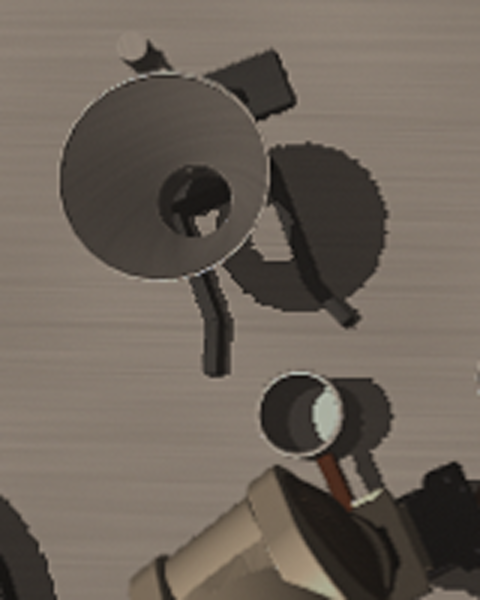

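View pics/f_s.png

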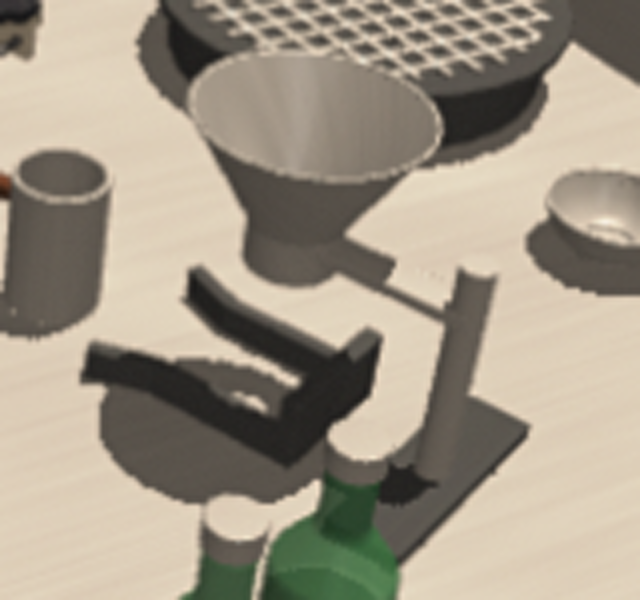

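Run:
```python
from H import *
m=unproj('top',[(140+301/3,70+413/3)],.1)[0][:2]; print(m, m-(BER-.165*dv(BAZ)))
t=np.array(manip.current_tool_pos()); c=t[:2]+.12*dv(BAZ); print(c)
# along-offset in stand frame
for s in (.12,.06):
    ln(np.r_[BER-(.12+s)*dv(BAZ),.0705],ori(BAZ),.1); print(s,manip.current_force(),manip.current_wrist_torque())
```

```text
[0.48895668 0.17082149] [-0.0012423  -0.00134727]
[0.49018898 0.17328911]
0.12 [ 0.30131694  1.54345419 -1.78078889] [ 0.13007895 -0.09963566  0.03808048]
0.06 [-2.4445117   1.04345603  0.21432079] [0.17586529 0.59347277 0.10234026]
```

Run:
```python
from H import *
for s in (.03,.012,.006,.003,0,-.002,-.004,-.006):
    ln(np.r_[BER-(.12+s)*dv(BAZ),.0705],ori(BAZ),.06); F=np.array(manip.current_force()); lat=F[:2]@dv(BAZ+90); ax=F[:2]@dv(BAZ)
    print(s,round(ax,2),round(lat,2),round(F[2],2))
    if ax<-8 : break
print(manip.current_clock(), manip.current_tool_pos())
snap('top','g_t',(140,70,300,270),3); snap('scene','g_s',(370,150,530,300),4)
```

```text
0.03 1.26 -0.35 -2.44
0.012 1.51 -0.13 -2.06
0.006 -1.24 -0.55 -1.15
0.003 -1.36 -0.62 -0.66
0 -0.6 0.58 -0.96
-0.002 -2.23 0.58 -0.88
-0.004 -7.41 0.22 3.4
-0.006 -12.81 0.43 9.05
10.6917 [0.5324412  0.19269236 0.05123464]
```

View pics/g_t.png

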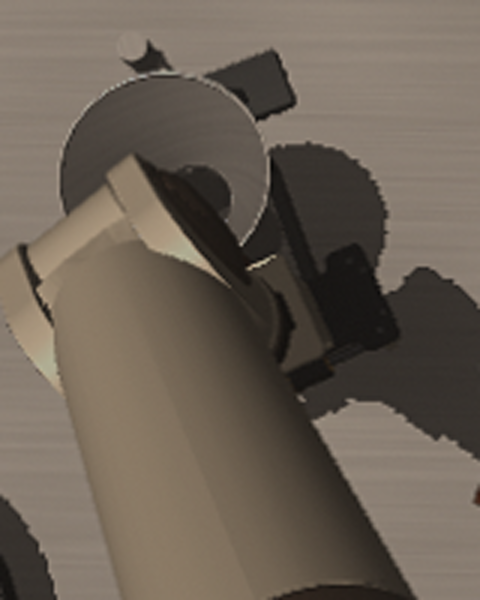

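View pics/g_s.png

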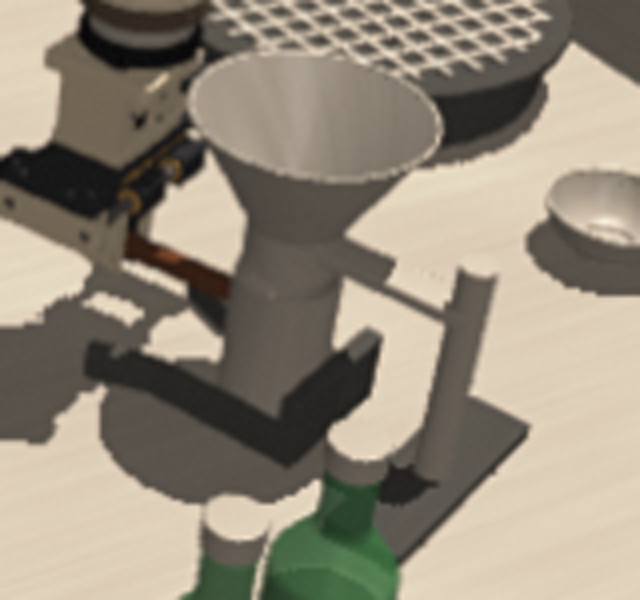

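```bash
cat >> H.py <<'E'
def pourpose(th,zz=.305,az=45):
    o=ori(az,-th); inw=-ori(az,-90).as_matrix()[:2,2]
    c=BER-.025*dv(az)-.010*inw
    return np.r_[c-.086*dv(az),zz],o
E
python3 - <<'E'
from H import *
t=np.array(manip.current_tool_pos()); o=ori(BAZ)
s=-.001
ln(np.r_[BER-(.12+s)*dv(BAZ),.0705],o,.03); print(manip.current_force(), manip.current_tool_pos())
effector.open_jaws()
manip.sleep(.3)
g=BER-(.12+s)*dv(BAZ)
ln(np.r_[g,.17],o,.15)
ln(np.r_[g-.12*dv(BAZ),.25],o,.2)
az=-22.5; A=np.array([.5236,.0006])
mv(np.r_[A-.086*dv(az),.20],ori(az))
print(manip.current_clock())
snap('top','h_t'); snap('scene','h_s',(370,150,530,300),4); 
print(proj('wrist',[np.r_[A-.108*dv(az),.04],np.r_[A-.086*dv(az),.04],np.r_[A-.06*dv(az),.04]]))
snap('wrist','h_w')
E
```

```text
[-2.08234055 -1.48954145 -0.69755484] [0.53164581 0.19238265 0.05177164]
15.0417
[[308.38343221 167.61321658]
 [308.32905723 187.40869652]
 [308.26830507 209.90405251]]
```

View pics/h_t.png

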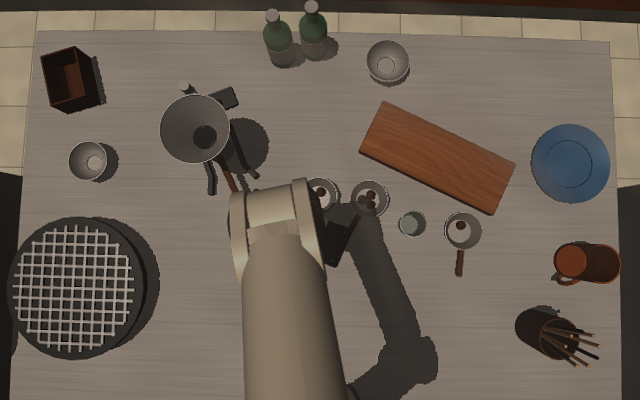

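View pics/h_s.png

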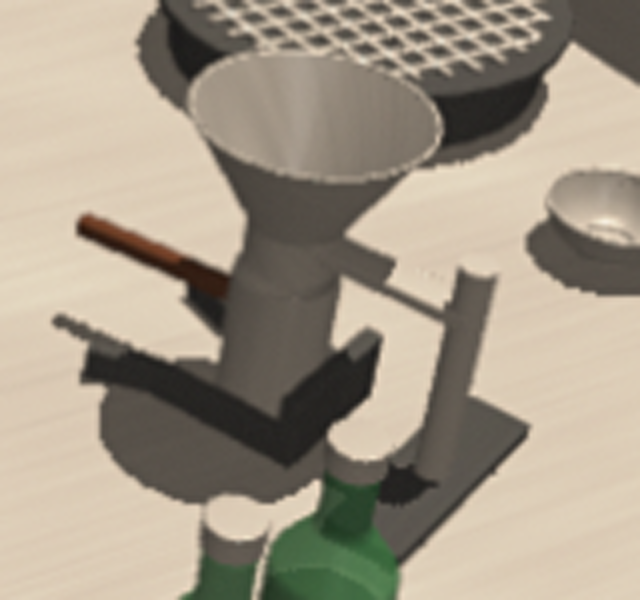

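View pics/h_w.png

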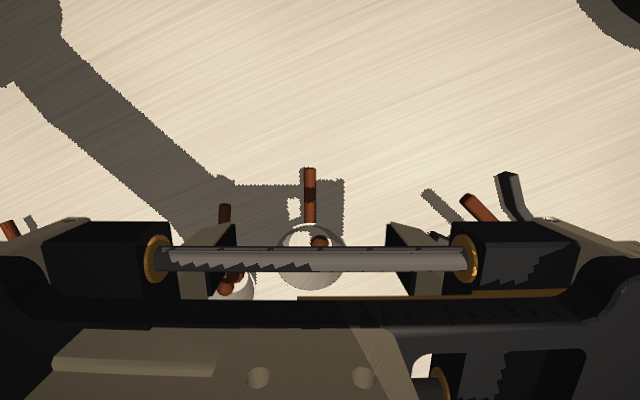

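Dish A is aligned: its handle is at column 310 with the end at row 168. Dish C has been knocked to about (463,230), and the pot is home. Now I grasp A and lift it.

Run:
```python
from H import *
az=-22.5; A=np.array([.5236,.0006])+.0015*dv(az+90)*0
g=A-.086*dv(az); o=ori(az)
ln(np.r_[g,.034],o,.12); print(manip.current_force())
effector.close(50); print(manip.current_finger_gap(),manip.current_force())
ln(np.r_[g,.10],o,.1); print(manip.current_force(),manip.current_wrist_torque())
snap('scene','i_s',(250,120,450,270),4)
ln(np.r_[g,.28],o,.2)
gp,op=pourpose(0); ln(gp,op,.18)
print(manip.current_clock(),manip.current_q())
snap('top','i_t'); snap('scene','i_s2',(350,80,550,230),4)
```

```text
[ 0.10097208  0.52965575 -0.21553377]
0.012780831875022153 [0.50182641 0.70707727 0.65336601]
[-0.43833219 -0.39154145 -1.46957684] [0.06024718 0.13274043 0.03497521]
21.1667 [ 0.16672714  0.36896654 -0.62562711  1.63695704  0.22771565  1.21090012
  1.84704586]
```

View pics/i_s.png

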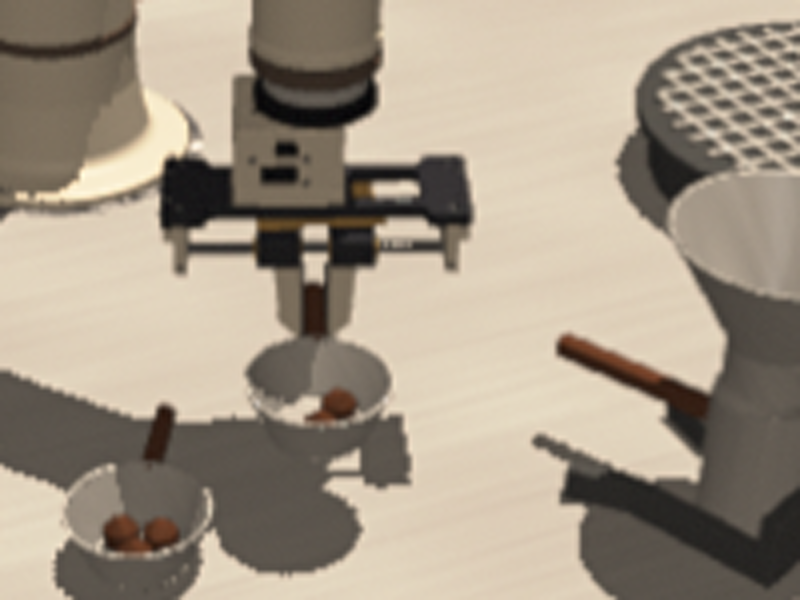

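View pics/i_t.png

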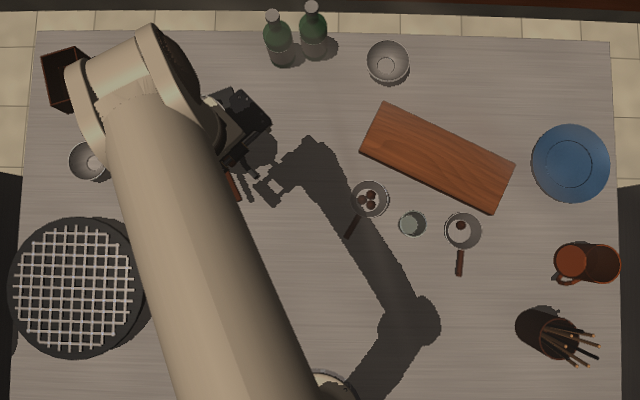

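View pics/i_s2.png

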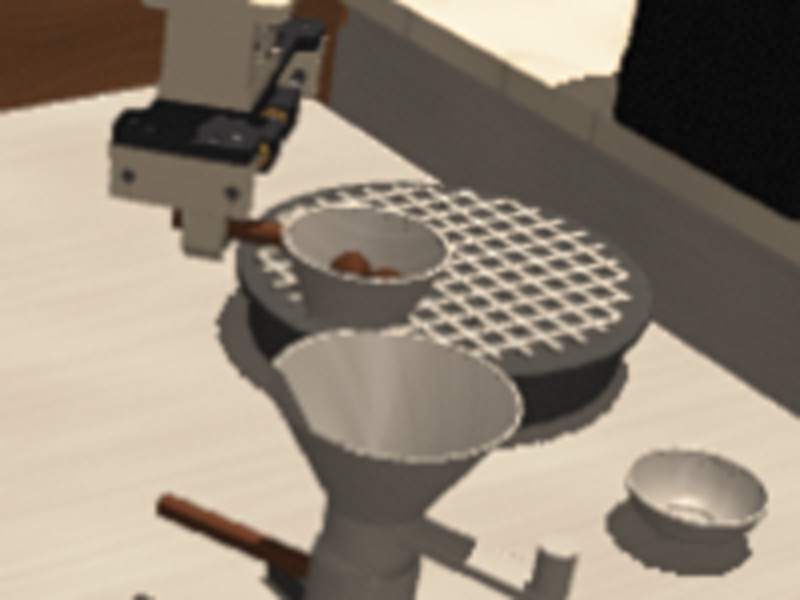

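```bash
cat >> H.py <<'E'
def tilt(a,b,step=10,v=.012):
    for th in np.arange(a+np.sign(b-a)*step,b+np.sign(b-a)*.1,np.sign(b-a)*step):
        ln(*pourpose(th),v)
E
python3 - <<'E'
from H import *
tilt(0,80); print(manip.current_clock(),manip.current_force()); snap('scene','j1',(350,80,550,230),3)
tilt(80,120); snap('scene','j2',(350,80,550,230),3); print(manip.current_clock())
tilt(120,130);manip.sleep(.4); snap('scene','j3',(350,80,550,230),3); print(manip.current_clock())
ims=[cv2.imread(f'pics/j{i}.png') for i in (1,2,3)]
a=np.vstack(ims); cv2.imwrite('pics/j.png',cv2.resize(np.hstack([ims[0],ims[2]]),(800,300)))
E
```

```text
24.6667 [-0.03333562  0.34878112 -1.26301155]
26.4667
27.3417
```

View pics/j.png

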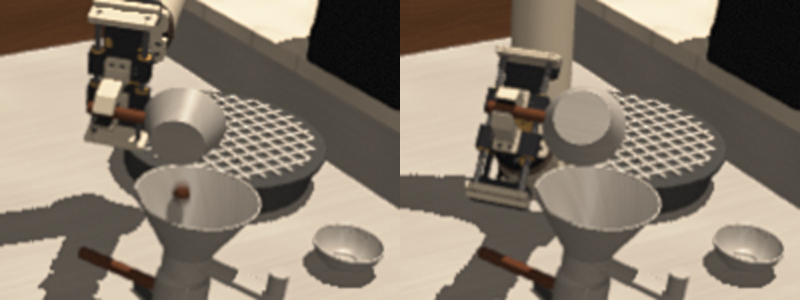

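The first dish poured cleanly and one nut is visible entering the funnel. Next I return the dish to level and place it on the board.

```bash
cat >> H.py <<'E'
BC=np.array([.6235,-.2839]); BZ=-25
def place(y,gh):
    c=BC+y*dv(BZ+90); g=c-.086*dv(BZ); o=ori(BZ)
    ln(np.r_[g,.25],o,.2); ln(np.r_[g,.10],o,.2)
    ln(np.r_[g,.03+gh+.001],o,.05); print('place F',manip.current_force())
    effector.open_jaws(); ln(np.r_[g,.19],o,.2)
E
python3 - <<'E'
from H import *
tilt(130,0,15,.03)
print(manip.current_clock()); snap('top','k_t0')
place(.108,.034); print(manip.current_clock())
snap('scene','k_s'); snap('top','k_t',(280,90,530,290),3)
E
```

```text
30.625
place F [-0.45656938 -0.08695662 -0.26912107]
36.2167
```

View pics/k_s.png

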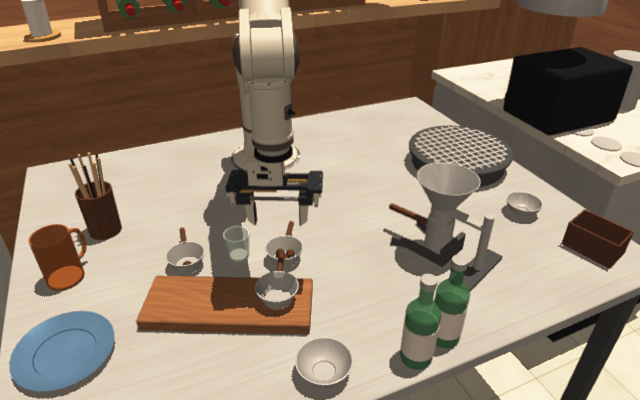

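View pics/k_t.png

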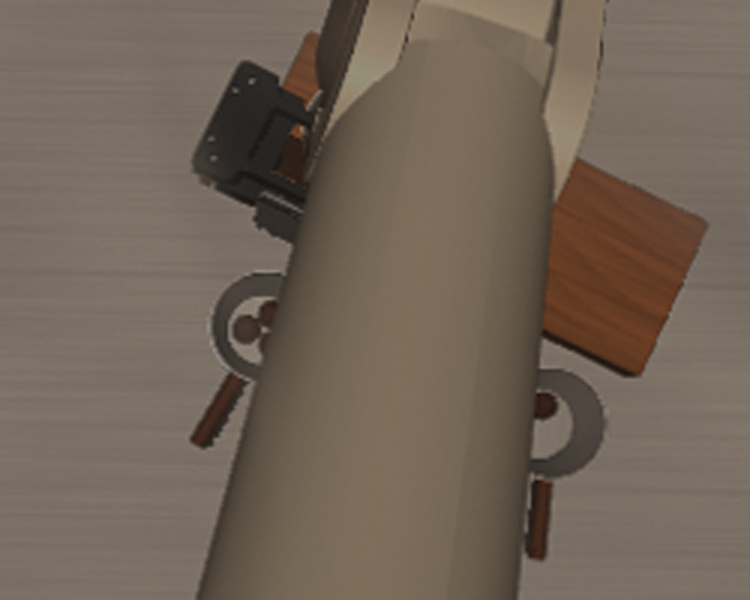

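Dish A stands on the left end of the board and dish B is unmoved. Next is dish B.

Run:
```python
from H import *
az=-27; A=np.array([.5196,-.1195]); g=A-.086*dv(az); o=ori(az)
ln(np.r_[g,.19],o,.2)
print(proj('wrist',[np.r_[A-.108*dv(az),.04],np.r_[A-.06*dv(az),.04]]))
snap('wrist','l_w'); snap('top','l_t'); print(manip.current_clock())
```

```text
[[309.99239247 167.53520242]
 [310.0352781  211.23601646]]
37.3833
```

View pics/l_w.png

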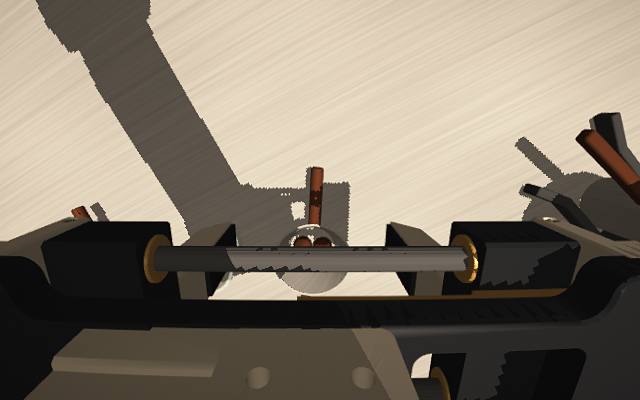

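View pics/l_t.png

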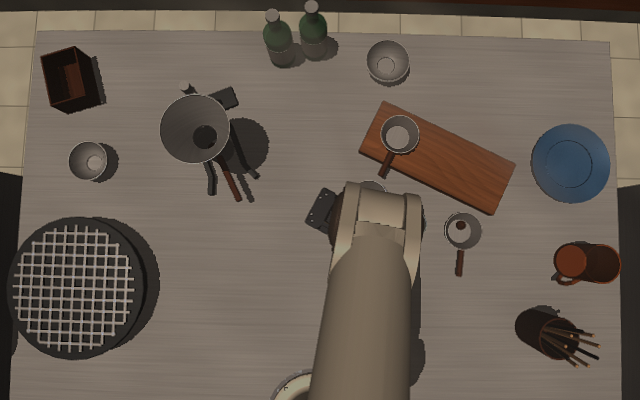

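Dish B's handle lies at columns 315–317 against a predicted 310, so I correct its pose by about 6 mm and 2.5° and grasp it.

Run:
```python
from H import *
az=-29; A=np.array([.5210,-.1168]); g=A-.086*dv(az); o=ori(az)
ln(np.r_[g,.17],o,.1)
ln(np.r_[g,.034],o,.12); print(manip.current_force())
effector.close(50); print(manip.current_finger_gap(),manip.current_force())
ln(np.r_[g,.10],o,.1); print(manip.current_force(),manip.current_wrist_torque())
snap('scene','m_s',(250,120,450,270),4)
ln(np.r_[g,.28],o,.2)
ln(*pourpose(0),.18); print(manip.current_clock())
snap('scene','m_s2',(350,80,550,230),4)
```

```text
[ 0.1872647  -0.14566456  1.45316804]
0.012356225444902232 [-0.29307591 -0.04443562 -0.50451519]
[ 0.03237307 -1.04541427 -2.43423705] [0.09081796 0.14662644 0.0185873 ]
43.7667
```

View pics/m_s2.png

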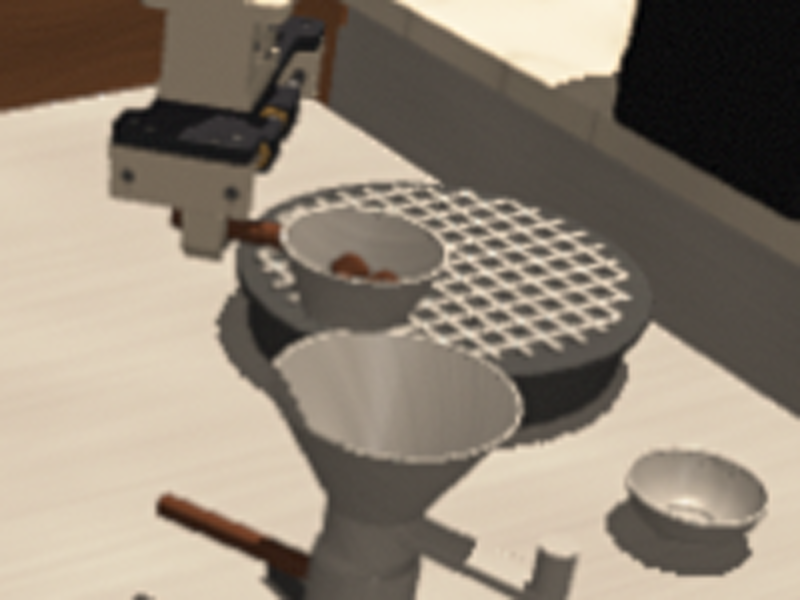

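View pics/m_s.png

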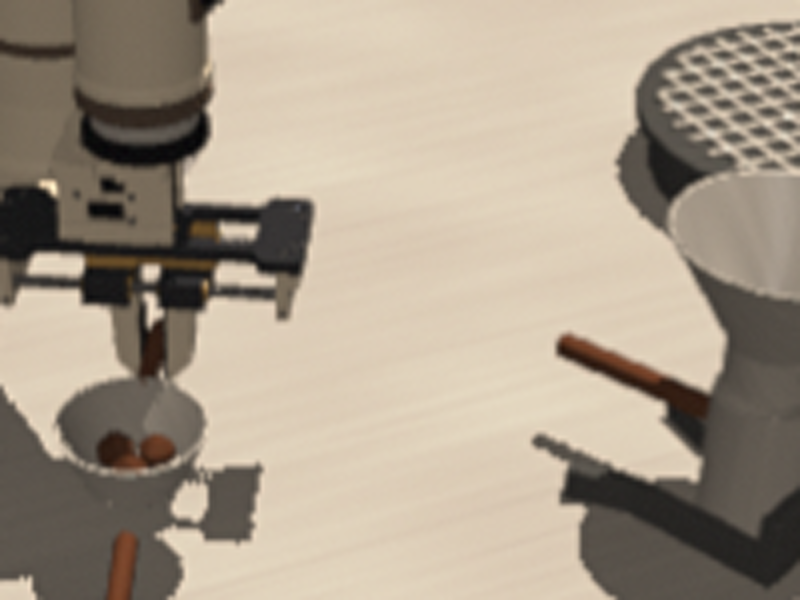

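Dish B is held level over the funnel with its nuts in it. I pour a little more slowly.

Run:
```python
from H import *
tilt(0,50,10,.015); tilt(50,100,5,.006); snap('scene','n1',(350,80,550,230),4);tilt(100,130,10,.012); manip.sleep(.4)
print(manip.current_clock())
snap('scene','n2',(350,80,550,230),4)
tilt(130,0,15,.03)
snap('scene','n3')
place(0,.034); print(manip.current_clock())
az=-10; 
snap('scene','n4');
```

```text
51.625
place F [0.26392749 0.37040569 0.00758546]
61.0417
```

View pics/n2.png

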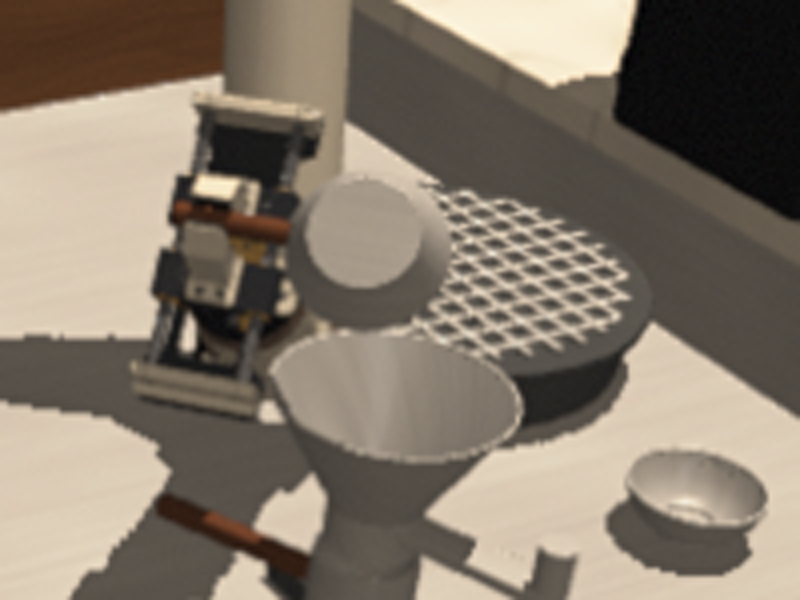

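View pics/n4.png

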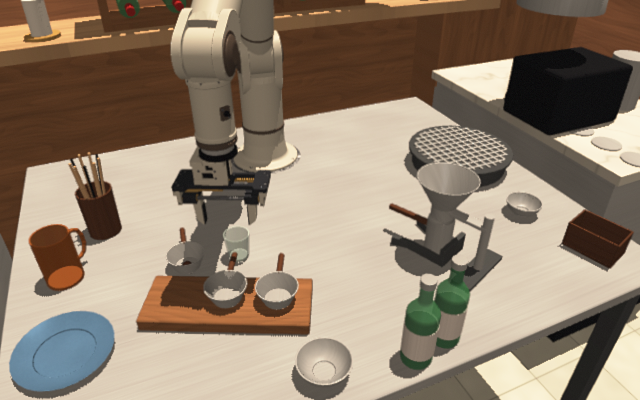

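Dish B is empty and stands in the middle slot. I measure dish C again from the unobstructed part of the earlier top picture.

Run:
```python
import cv2
im=cv2.imread('pics/l_t.png')
cv2.imwrite('pics/o.png',cv2.resize(im[195:295,400:520],None,fx=5,fy=5,interpolation=cv2.INTER_CUBIC))
cv2.imwrite('pics/o2.png',cv2.resize(im[90:260,140:300],None,fx=3,fy=3,interpolation=cv2.INTER_CUBIC))
```

```text
(no output)
```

View pics/o.png

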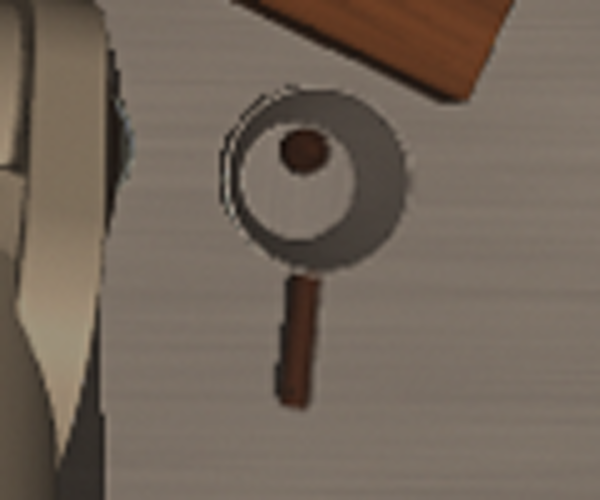

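Run:
```python
from H import *
u=lambda x,y:(400+x/5,195+y/5)
c=unproj('top',[u(318,180)],.04)[0][:2]; h=unproj('top',[u(296,405),u(304,278)],.038)[:,:2]
print(c,h[0],np.linalg.norm(h[0]-c),np.degrees(np.arctan2(*(c-h[0])[::-1])),np.degrees(np.arctan2(*(h[1]-h[0])[::-1])))
az=np.degrees(np.arctan2(*(c-h[0])[::-1])); 
g=c-.086*dv(az); o=ori(az)
print(ik(np.r_[g,.19],o),ik(np.r_[g,.034],o))
mv(np.r_[g,.19],o); print(manip.current_clock())
print(proj('wrist',[np.r_[c-.108*dv(az),.04],np.r_[c-.06*dv(az),.04]]))
snap('wrist','p_w'); snap('top','p_t')
```

```text
[ 0.4474063  -0.34266741] [ 0.3421611  -0.33249277] 0.10573587633924925 -5.521939708913337 -3.8028617137268985
[ 0.39138743  0.26772969  0.34784453  2.01368716 -0.11737316  0.87891202
  2.27727585] [ 0.49081048  0.53573449  0.24221584  2.09205226 -0.24065445  0.539515
  2.38208997]
61.9167
[[309.755292   167.91269849]
 [309.80616542 211.67719067]]
```

View pics/p_w.png

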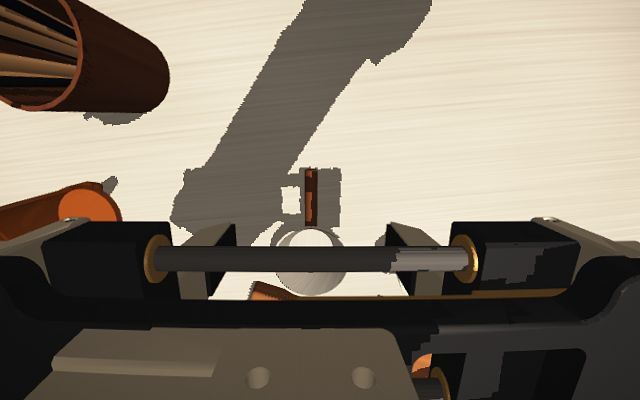

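View pics/p_t.png

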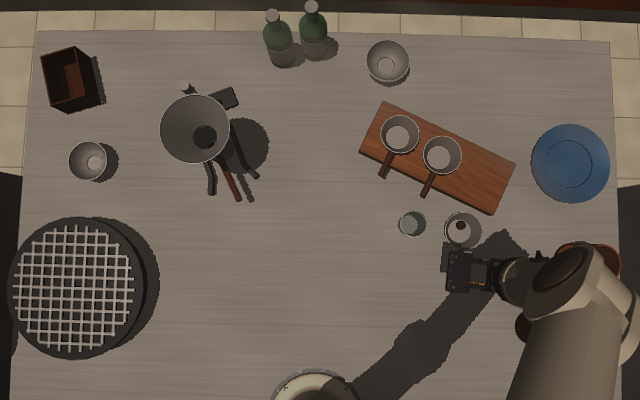

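Dish C's handle is at column 311 with its end at row 168, which agrees. I grasp it.

Run:
```python
from H import *
az=-5.5; c=np.array([.4474,-.3427])+.001*dv(az+90); g=c-.086*dv(az); o=ori(az)
ln(np.r_[g,.034],o,.12); print(manip.current_force())
effector.close(50); print(manip.current_finger_gap(),manip.current_force())
ln(np.r_[g,.10],o,.1); print(manip.current_force(),manip.current_wrist_torque())
snap('scene','q_s')
ln(np.r_[g,.28],o,.2)
print(manip.current_q())
try:
    m=np.array([.50,-.05]); a2=0
    ln(np.r_[m,.30],ori(a2),.2); print(manip.current_q())
    ln(*pourpose(0),.18)
except manip.PlanningError as e: print('PE',e)
print(manip.current_clock(),manip.current_q())
snap('scene','q_s2',(350,80,550,230),4)
```

```text
[-0.62879105 -0.90396176  0.56365132]
0.012888924425568184 [ 0.4356981  -0.13548825 -0.15519597]
[-0.2854353   0.66978238 -1.20638718] [ 0.06131921  0.14612187 -0.03794759]
[ 0.35923439  0.15378997  0.36746827  1.92206851 -0.06214195  1.07907738
  2.22703584]
[-0.03693049  0.14991654  0.09495354  1.86480616 -0.01517095  1.12796975
  1.63229124]
69.6833 [-0.22212635  0.31008615 -0.11912413  1.65032258  0.03996718  1.18402241
  2.00324322]
```

View pics/q_s.png

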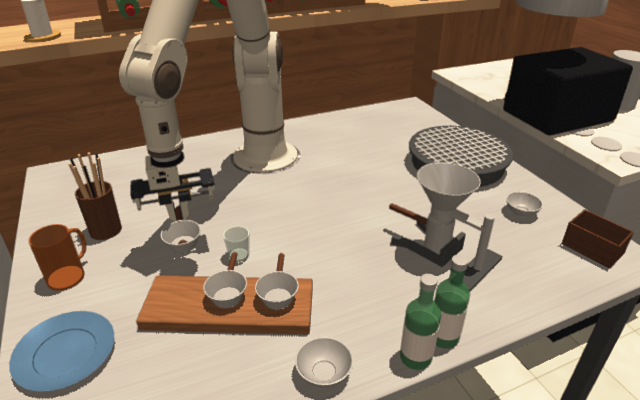

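View pics/q_s2.png

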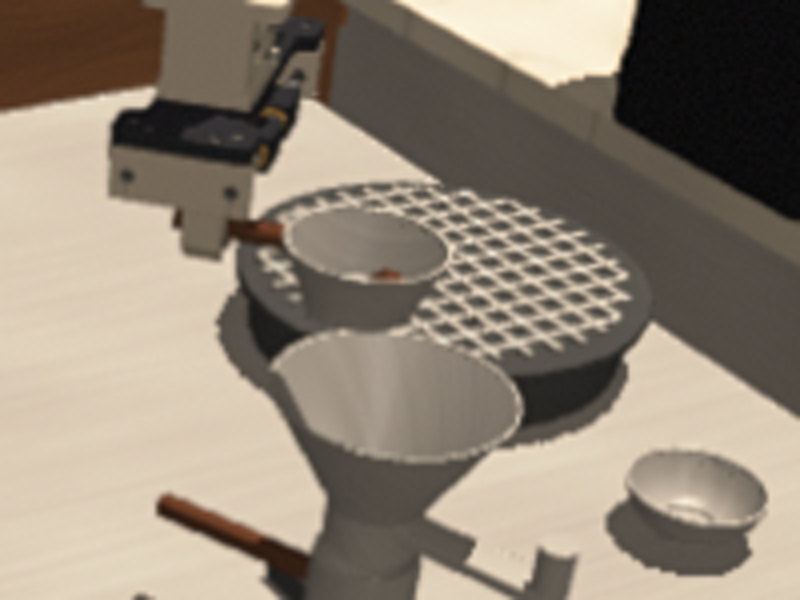

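Run:
```python
from H import *
tilt(0,50,10,.015); tilt(50,100,5,.008);tilt(100,130,10,.012); manip.sleep(.4)
snap('scene','r2',(350,80,550,230),4)
tilt(130,0,15,.03); print(manip.current_clock())
place(-.108,.034)
print(manip.current_clock())
mv(np.r_[.40,.0,.30],ori(0))
snap('scene','r4'); snap('top','r_t'); print(manip.current_clock())
```

```text
80.1583
place F [ 0.33137574 -0.33297658 -1.34462608]
86.6917
88.1917
```

View pics/r2.png

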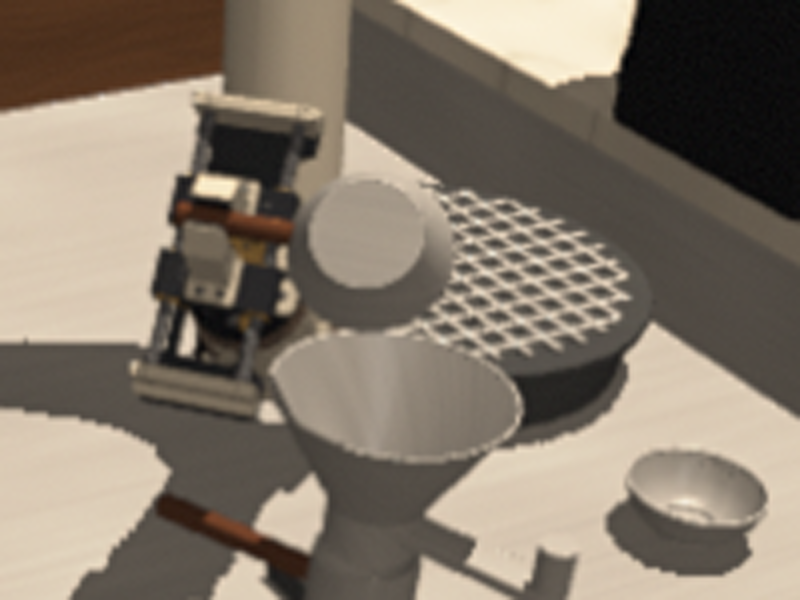

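View pics/r4.png

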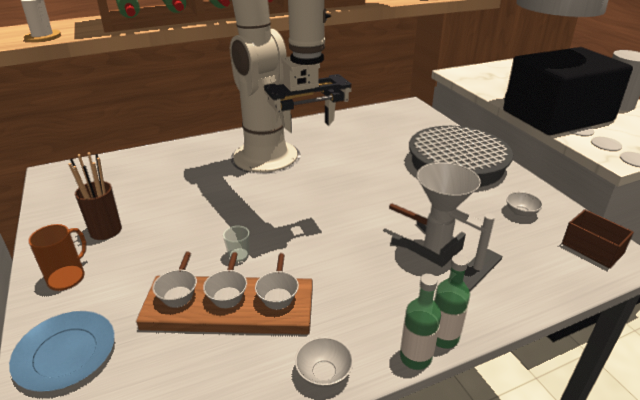

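View pics/r_t.png

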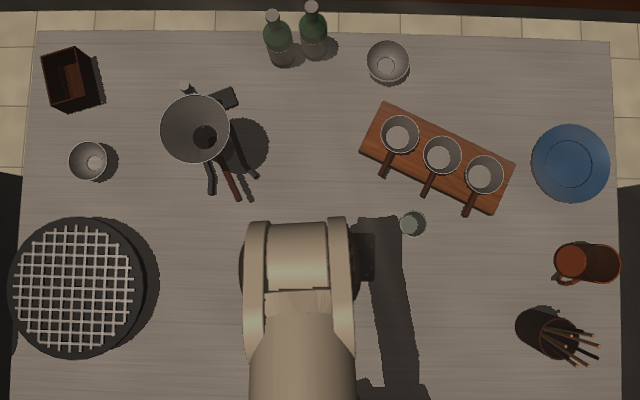

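All three dishes are empty in a neat row, the tumbler at (412,223) has not moved, and no stray nuts are on the table. I look straight down the funnel with the wrist camera to count nuts before drawing the pot out.

Run:
```python
from H import *
az=26
for z in (.40,.36):
    try: mv(np.r_[BER+.067*dv(az),z],ori(az)); break
    except manip.PlanningError as e: print(e)
print(manip.current_clock(),viewer.get_calibration('wrist')['eye'],proj('wrist',[np.r_[BER,.005],np.r_[BER,.1]]))
snap('wrist','s_w',(230,120,390,240),5)
```

```text
89.7333 [0.63835059 0.24322635 0.53811508] [[311.49531669 125.01656988]
 [311.62060662 125.09884897]]
```

View pics/s_w.png

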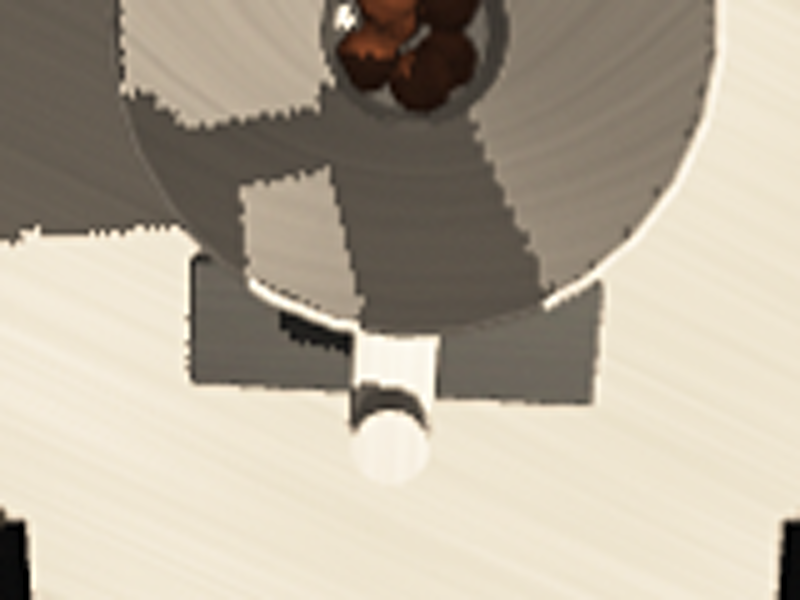

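Run:
```python
from H import *
snap('wrist','s_w2',(270,85,360,165),8)
```

```text
(no output)
```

View pics/s_w2.png

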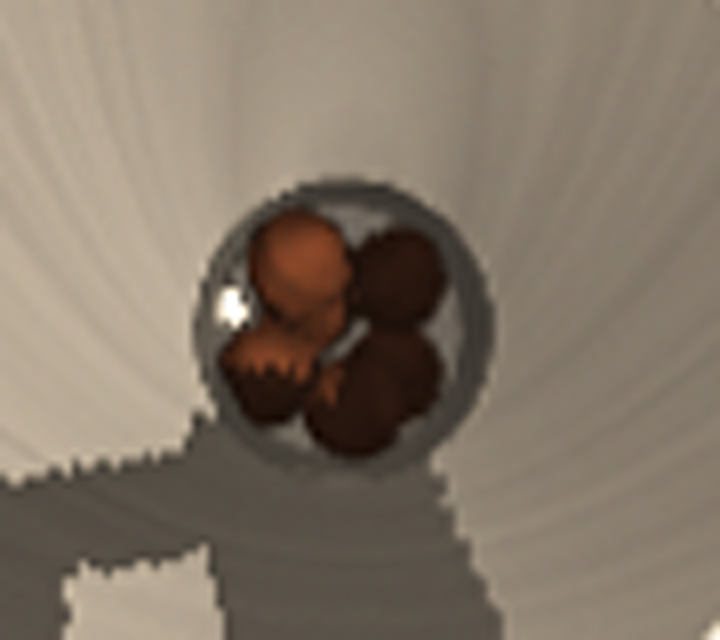

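I count six nuts in the pot (one partly under another), matching 2+3+1. Now I grip the pot's handle and draw it straight out.

Run:
```python
from H import *
o=ori(BAZ); g=BER-(.12-.001)*dv(BAZ)
ln(np.r_[BER+.067*dv(BAZ),.42],o,.2) if ik(np.r_[BER+.067*dv(BAZ),.42],o) is not None else None
mv(np.r_[g-.1*dv(BAZ),.33],o)
ln(np.r_[g-.1*dv(BAZ),.2],o,.2)
ln(np.r_[g,.17],o,.15)
snap('wrist','t_w'); print(proj('wrist',[np.r_[BER-.147*dv(BAZ),.077]]),manip.current_clock())
```

```text
[[310.94427343 173.2150717 ]] 92.9333
```

View pics/t_w.png

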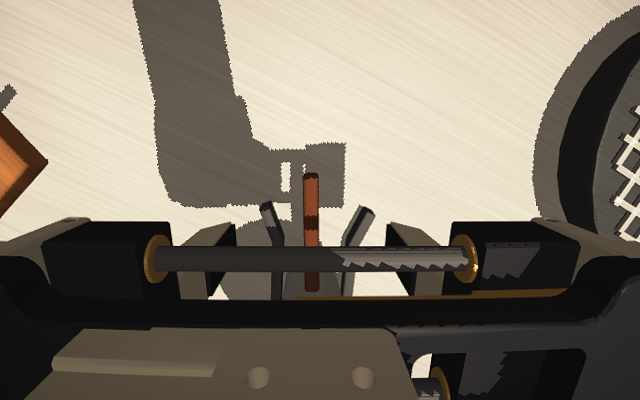

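The handle end sits at (311,173), exactly as predicted, so I grip and withdraw.

Run:
```python
from H import *
o=ori(BAZ); s=-.001; P=lambda s,z=.0705: np.r_[BER-(.12+s)*dv(BAZ),z]
ln(P(s),o,.1); print(manip.current_force())
effector.close(40); print(manip.current_finger_gap(),manip.current_force())
for s in (.01,.04,.09,.14,.185):
    ln(P(s),o,.08); F=np.array(manip.current_force()); print(s,F.round(2))
ln(P(.185,.070),o,.02)
effector.open_jaws(); manip.sleep(.3)
ln(P(.185,.20),o,.15)
mv(np.r_[P(.26)[:2]+.0*dv(BAZ),.33],o)
print(manip.current_clock())
snap('top','u_t'); snap('scene','u_s'); snap('wrist','u_w')
```

```text
[ 0.81305795 -0.79105308 -0.09808333]
0.013419308979448392 [0.42480111 0.36725296 0.3620383 ]
0.01 [-4.19 -2.09  3.69]
0.04 [-5.15 -1.07  4.55]
0.09 [-4.48 -2.5   4.42]
0.14 [-6.   -2.24  5.39]
0.185 [-4.76 -2.06  5.45]
101.85
```

View pics/u_t.png

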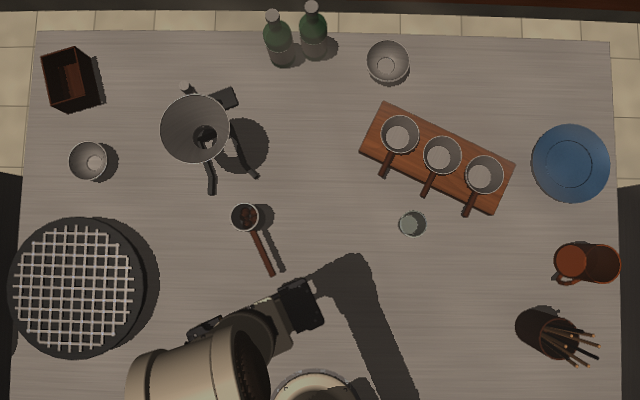

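View pics/u_s.png

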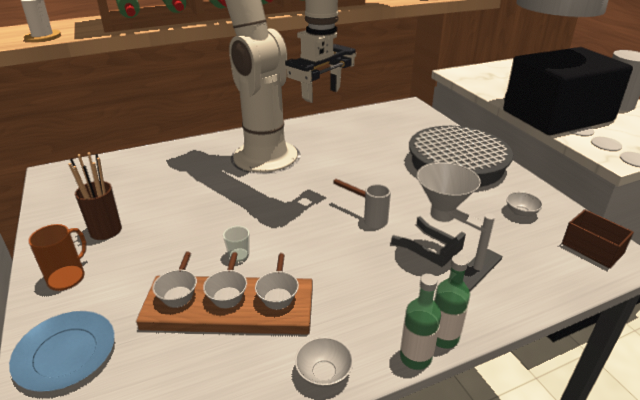

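Pot out at (245,217) with the nuts in it, berth empty. Final numeric check of the dishes and pot.

Run:
```python
from H import *
im=cv2.imread('pics/u_t.png')
a=cv2.resize(im[105:225,365:515],None,fx=5,fy=5,interpolation=cv2.INTER_CUBIC); cv2.imwrite('pics/v1.png',a)
cv2.imwrite('pics/v2.png',cv2.resize(im[190:290,210:310],None,fx=6,fy=6,interpolation=cv2.INTER_CUBIC))
```

```text
(no output)
```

View pics/v1.png

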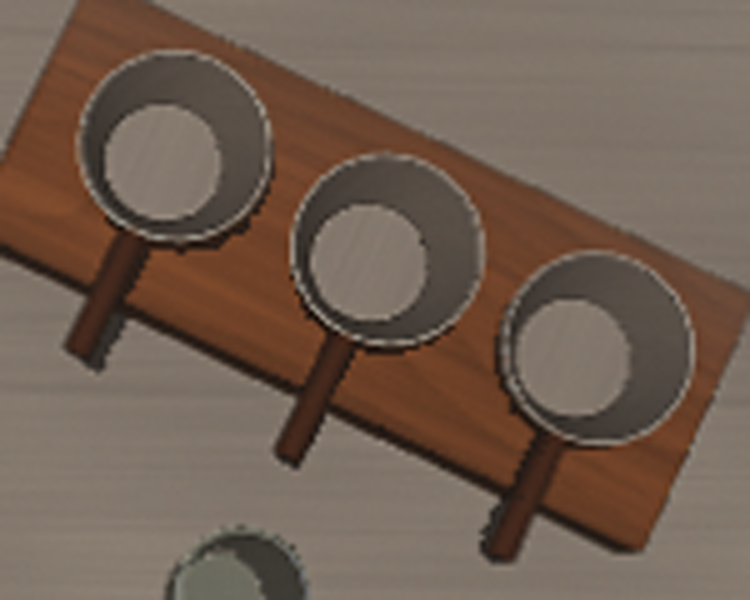

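View pics/v2.png

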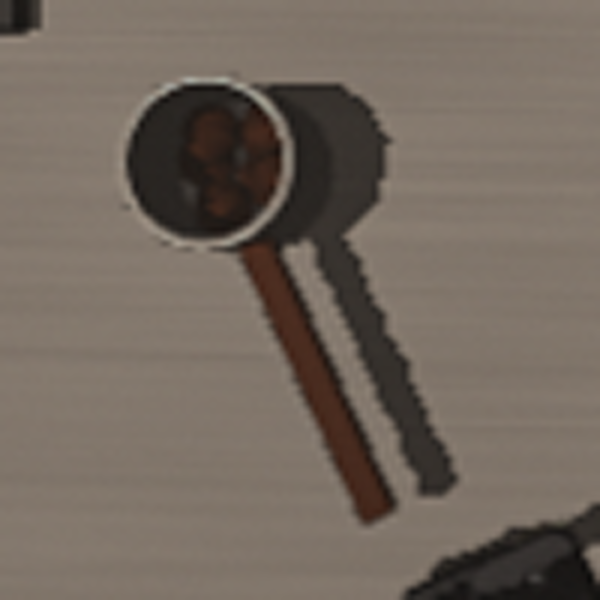

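Run:
```python
from H import *
c=unproj('top',[(365+x/5,105+y/5) for x,y in [(175,147),(388,251),(598,348)]],.07)[:,:2]
h=unproj('top',[(365+x/5,105+y/5) for x,y in [(80,345),(289,460),(501,557)]],.065)[:,:2]
for a,b in zip(c,h): print((a-BC)@dv(BZ),(a-BC)@dv(BZ+90),np.degrees(np.arctan2(*(a-b)[::-1]))-BZ)
print(np.linalg.norm(np.diff(c,axis=0),axis=1))
p=unproj('top',[(210+210/6,190+161/6)],.1)[0][:2]-BER; print('pot',p@dv(BAZ),p@dv(BAZ+90))
manip.hand_in(); print(manip.current_clock())
```

```text
-0.0009660692797175683 0.10706752003643412 0.21528140871189194
-0.001461625620095185 -0.002539432285935558 0.19438873187298
0.0006637061283986413 -0.10945503000901596 0.3467599359806748
[0.10960807 0.10693672]
pot -0.18957759270103045 -0.0018077435379334989
the job is handed in; nothing more can be done
the job is handed in; nothing more can be done
```

The job is done and handed in at about 102 s of the 208 s allowed; the hand-in gave no verdict.

- **Pot and chestnuts:** I slid the pot home against the stop, then tipped out dishes holding 2, 3 and 1 chestnuts. Looking down the funnel before withdrawing, I counted six in the pot, one of them partly hidden. None was left in the dishes or astray on the table. After I drew the pot straight out, the last top picture shows the nuts in it, but overlapping too much to recount all six.
- **Final position of the pot:** it stands upright 190 mm before the funnel's axis and 2 mm to the side, clear of the rails and guides.
- **Dishes:** all three stand within 2 mm of the board's middle line. They are 107 and 110 mm apart centre to centre, with handles to the front within 0.4°.
- **Tumbler:** the last pictures show it upright, with no visible shift.
- **Corrections on the way:** one dish (the one by itself to the right) was knocked a few centimetres aside early on, so I measured it again before grasping. The middle dish's handle also read about 6 mm and 2.5° off my first estimate, which I corrected before gripping. No final check failed or disagreed.

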